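Clear the harness bench, then pour only the bushings from the divided tray into the bin

TASK

Set up the harness bench for the next batch: first clear the cardboard work sheet by stacking every loose carton, lying flat (either way up), squarely on the strapped carton that starts the column, then stand the blue bin upright, centred on the cleared sheet. Lift the divided tray by its handle, tip it over the bin towards the corner that holds the round brass bushings so that all of these, and nothing else, pour into the bin, and set the tray level in the middle of its black mat with the other parts still in their own compartments. Leave the tape roll where it lies.

Things in the scene. Friction and masses are not known exactly. Their poses are not given: they have to be found in the camera images.
- sheet: flattened cardboard work sheet fixed on the green bench, 300 (x) x 320 (y) mm, 3 mm thick; origin at its middle on the bench, z up; the loose cartons start on it
- mat: square black rubber mat fixed on the bench, 210 x 210 mm, 3 mm thick; origin at its middle on the bench; the parts tray stands on it
- base_c (a point): the heavy carton that starts the column: 116 (x) x 68 (y) x 40 (z) mm like the loose ones but with two black straps, full and too heavy to move, standing on the bench; point at its centre, 20 mm above the bench; x along its length, z up
- carton1_c (a point): loose small closed cardboard carton, 116 (x) x 68 (y) x 40 (z) mm, taped shut, about 0.16 kg; point at its centre, 20 mm above its underside; x along its length, z up. Three or four loose cartons are present.
- carton2_c (a point): loose small closed cardboard carton, 116 (x) x 68 (y) x 40 (z) mm, taped shut, about 0.16 kg; point at its centre, 20 mm above its underside; x along its length, z up. As the first loose carton; may be absent.
- carton3_c (a point): loose small closed cardboard carton, 116 (x) x 68 (y) x 40 (z) mm, taped shut, about 0.16 kg; point at its centre, 20 mm above its underside; x along its length, z up. As the first loose carton; may be absent.
- carton4_c (a point): loose small closed cardboard carton, 116 (x) x 68 (y) x 40 (z) mm, taped shut, about 0.16 kg; point at its centre, 20 mm above its underside; x along its length, z up. As the first loose carton; may be absent.
- bin_c (a point): blue plastic stacking bin, loose, 150 (x) x 124 (y) x 60 (z) mm outside (136 mm over its side rims), open on top, 0.18 kg; point at the middle of the bin, 30 mm above its underside; x points to its low front (40 mm high), the back wall at -x and the side walls are 60 mm high; walls 4 mm (front 6 mm), floor 4 mm
- bin_rim1 (a point): middle of the thick rim along the top of the bin's +y side wall, a place to pinch the bin: the rim is 10 mm thick (bin y), runs the whole 150 mm length (bin x) and is 16 mm tall, its top level with the bin's top; point half-way up the rim, 63 mm beside the bin's middle and 52 mm above its underside; axes as the bin
- bin_rim2 (a point): the same on the bin's -y side wall
- tray_handle (a point): black handle bar over the middle of the grey divided parts tray (loose, 160 x 160 mm, 0.26 kg plus its parts), the place to carry it by; point at the bar's centre, 67 mm above the tray's underside; the bar is 84 mm long (tray x), 14 mm thick (tray y) and 26 mm tall; axes as the tray, z up
- tray: the divided tray itself; origin at the middle of its underside. Floor 4 mm thick; outer walls and the two crossing inner walls 30 mm high and 4 mm thick make four compartments: bushings at (+x,+y), connector housings at (-x,+y), nuts at (-x,-y), tie mounts at (+x,-y). Parts slide easily, from a tilt of about 12 to 16 degrees
- tray_mouth (a point): pouring mouth of the bushing compartment: middle of the floor's edge where the tray's (+x,+y) corner is cut off at 45 degrees, 62 mm along tray x and 62 mm along tray y from the middle, at floor level; no wall there, 51 mm wide. The other three corners are cut the same way. Tipped 35 degrees or more straight towards one corner, only that compartment runs out
- bushing1_c (a point): round brass bushing, 15 mm diameter, 14 mm tall, standing in the tray's (+x,+y) compartment at the start; point at its centre, 7 mm from either end face
- bushing2_c (a point): round brass bushing, 15 mm diameter, 14 mm tall, standing in the tray's (+x,+y) compartment at the start; point at its centre, 7 mm from either end face
- bushing3_c (a point): round brass bushing, 15 mm diameter, 14 mm tall, standing in the tray's (+x,+y) compartment at the start; point at its centre, 7 mm from either end face
- bushing4_c (a point): round brass bushing, 15 mm diameter, 14 mm tall, standing in the tray's (+x,+y) compartment at the start; point at its centre, 7 mm from either end face
- housing1_c (a point): black rectangular connector housing, 22 x 14 x 11 mm, in the tray's (-x,+y) compartment; point at its centre
- nut1_c (a point): steel hexagon nut, 21 mm across corners, 9 mm thick, in the tray's (-x,-y) compartment; point at its centre
- mount1_c (a point): square white cable-tie mount, 19 x 19 mm, 10 mm tall, in the tray's (+x,-y) compartment; point at its centre
- housing2_c (a point): black rectangular connector housing, 22 x 14 x 11 mm, in the tray's (-x,+y) compartment; point at its centre
- nut2_c (a point): steel hexagon nut, 21 mm across corners, 9 mm thick, in the tray's (-x,-y) compartment; point at its centre
- mount2_c (a point): square white cable-tie mount, 19 x 19 mm, 10 mm tall, in the tray's (+x,-y) compartment; point at its centre
- tape: bystander: roll of brown tape lying flat, 96 mm diameter, 26 mm tall; origin at the centre of its underside; leave it alone

How it is judged:
By the outcome, as a careful person would: the job done as asked, in the order asked, and still so for the second after the job is handed in, with the robot touching nothing.
Of carton1, carton2, carton3, carton4 only 3 to 4 are there at a start; the rules pass over those that are not, and their reading is None.
At some moment in a run one of bin may be knocked a few centimetres aside while the robot is not near it.
It also fails if it takes over 208 s, if anything falls off the work surface, if the arm or the gripper's body presses on something with over 40 N, if the wrist force passes 120 N, or if a joint passes its speed limit or range.

ROBOT

A 6-joint arm with a two-finger parallel gripper is mounted at the origin on the work surface. World frame = base frame: x ahead of the robot, y to its left, z up, the work surface at z = 0. Lengths are in m, angles in degrees, forces in N, time in s.
With the tool pointing down it reaches from about 0.4 to 0.825 m from the base axis. Payload 7 kg.
Tool frame: the origin (TCP) lies midway between the tips of the shut fingers; the grasp point (between the pads) lies 19 mm behind it; z points along the fingers, y is the line along which they close (so a half turn about z gives the same grasp; the last joint's range is limited). The gripper opens to 88 mm and grips with 3 to 60 N. Pads are 19 mm wide; open, the fingers measure 130 mm over their backs; the gripper's body (78 mm by 193 mm) begins 47 mm behind the grasp point.
Start: joints at [-51.331, 20.546, 0.682, 0, -70.136, -16.507], TCP at [0.255, -0.625, 0.227] pointing down, gripper open.
Joint ranges: [-176.03, 176.03], [-82.01, 121.73], [-58.28, 71.71], [-173.87, 95.51], [-174.79, -0.11], [-173.66, 173.66]. Speed limits (degrees/s): [136.94, 136.94, 172.46, 180, 180, 180].

INTERFACE

Orientations are given as [roll, pitch, yaw] about the fixed x, y, z axes, in that order (R = Rz(yaw) Ry(pitch) Rx(roll)).
In Python, from plant import ctrl gives the robot as it stands.
- The arm moves only by the tool arm_command, never from a script. Its argument "steps" is a list of rows, each an object with "translation": the shift along the tool's x, y, z in mm, a list of three; "rotation": the turn, a rotation vector about the tool's x, y, z in units of 5 degrees (1.0 is 5 degrees), a list of three; "claw": the finger opening in mm, from 0 to 87.6. In form: [{"translation": [x, y, z], "rotation": [rx, ry, rz], "claw": claw}, ...]. A call has 1 to 5 rows; each row is the pose to reach, as a shift and turn from the pose commanded when the call began, along the tool's axes at that moment; what a row does not reach only later rows make up. A row lasts 1/10 s, in which the tool goes at most 50 mm and 8.59 degrees, less where a joint would pass 70% of its speed; a pose out of reach is approached as far as the arm can. A call with a gripper value outside its range is refused whole. The fingers move at their own pace and stop on an object; the grip force is fixed at half the most. Time passes only in rows, so rows that repeat a pose let the fingers close. It gives the time, the measured TCP pose, the force, the opening and the grip force at its end, in the units of the state.
- ctrl.get_obs(): the state, without advancing time (a new reading comes with each control period).
- ctrl.snapshot(name): name is "side" or "top" or "wrist"; returns (picture, depth): 480x640x3 uint8, red, green, blue; 480x640 float32, m along the optical axis (not along the pixel's ray), 0 where there is no reading.
- ctrl.calibration(name): a dict with "vertical_fov" (degrees; the focal length in pixels is half the picture's height over the tangent of half this angle, whatever the lens; pixels are square), "cx", "cy" (the principal point, pixels), "k1" (the pictures are not rectified: a ray, as slopes to the right and down, at radius r is drawn at 1 + k1 r^2 times it, then the intrinsics apply), "rvec" (rotation vector, rad) and "tvec" (3), from world to camera coordinates, as OpenCV has them; the wrist camera has in their place "hand_eye" (4x4, takes a point from camera to tool coordinates, whose origin is the TCP and whose axes are the flange's). Camera axes: x right, y down, z forward; pixel columns grow to the right and rows downward; lengths in m; the calibration is good to about 2 mm. A picture is of the moment at which its call begins: read the wrist's pose just before it. calibration takes no time and is no camera call.
- ctrl.close_job(): hands the job in; it is judged then, once.
The state is a dict: "clock": time; "joint_pos": joint angles; "qvel": joint speeds; "tau": joint torques, N m; "tool_pos": TCP position; "orientation": TCP orientation; "force": force on the tool from outside, world axes, zero at the start; "moment": the same for the moment, N m; "opening": finger opening in m; "gripper_force": force on a finger pad.
Only numpy, scipy, OpenCV 4.12 (cv2) and the standard library are available. Lean on these libraries where they do the work, as an engineer would, in place of code of your own. Each camera call takes 0.05 s, during which the arm holds its last target. There are 200 camera calls.

## Working session

There is one attempt and no reset: what is moved stays moved. The work goes in short steps, Python scripts to look and compute and a tool call to move; the robot and the scene stay as the last step left them, time stands still between calls to the robot, and variables do not carry over. Pictures are saved under pics/ and viewed, at most 14 in all, crops included, and the job is handed in when it is done.

Besides the shell and the picture viewer there is one more tool, called by a JSON object that holds its "name" and its "arguments", one argument or row to a line. arm_command: Moves the arm, as the interface text tells. Its arguments: {"type":"object","properties":{"steps":{"type":"array"}},"required":["steps"]}

```bash
ls; mkdir -p pics; cat > h.py <<'E'
import numpy as np, cv2
from scipy.spatial.transform import Rotation as R
from plant import ctrl
def cloud(name):
    """picture, depth, world xyz per pixel"""
    o=ctrl.get_obs(); c=ctrl.calibration(name); p,d=ctrl.snapshot(name)
    f=240/np.tan(np.radians(c['vertical_fov'])/2)
    K=np.array([[f,0,c['cx']],[0,f,c['cy']],[0,0,1.]])
    u,v=np.meshgrid(np.arange(640.),np.arange(480.))
    s=cv2.undistortPoints(np.stack([u,v],-1).reshape(-1,1,2),K,np.array([c['k1'],0,0,0.])).reshape(480,640,2)
    P=np.dstack([s*d[...,None],d])
    if 'hand_eye' in c:
        H=np.array(c['hand_eye']); P=P@H[:3,:3].T+H[:3,3]
        r=R.from_euler('xyz',o['orientation'],degrees=True).as_matrix()
        P=P@r.T+np.array(o['tool_pos'])
    else:
        r=cv2.Rodrigues(np.array(c['rvec'],float))[0]; P=(P-np.array(c['tvec']).ravel())@r
    P[d==0]=np.nan
    return p,d,P
def save(p,n): cv2.imwrite('pics/'+n,p[...,::-1])
E
python3 - <<'E'
from h import *
print(ctrl.get_obs())
for n in('top','side'):
    p,d,P=cloud(n); save(p,n+'0.png'); np.save(n+'0.npy',P)
    print(n,P[240,320],P[100,100],P[400,500],ctrl.calibration(n))
print(ctrl.calibration('wrist'))
E
```

```text
pics
{'clock': 0.0, 'joint_pos': array([-5.13310019e+01,  2.05913444e+01,  6.34767220e-01, -1.85724710e-02,
       -7.01342549e+01, -1.65048773e+01]), 'qvel': array([ 0.03934782,  0.04570855, -0.15926909,  0.0038718 , -0.06882077,
       -0.0008598 ]), 'tau': array([ 6.00043259e-04, -5.82719064e+01,  2.93059140e+01,  6.99768886e+00,
        6.81325051e-03, -1.37835950e-04]), 'tool_pos': array([ 0.25442477, -0.62471021,  0.22563611]), 'orientation': array([ 1.79907950e+02, -9.06745872e-03, -1.57842197e+02]), 'force': array([-0.07688728, -0.2218284 ,  0.65487009]), 'moment': array([ 0.03560314,  0.01593327, -0.03693411]), 'gripper_force': 0.0, 'opening': 0.08749787079803002}
top [ 0.48006089 -0.01960348  0.00915627] [0.82454102 0.5592548  0.12621883] [ 0.21381537 -0.215084    0.78186557] {'vertical_fov': 51.71472411968113, 'cx': 320.21569798641116, 'cy': 245.74528773560417, 'k1': -0.10545341043755711, 'rvec': array([ 2.19080528, -2.15838596,  0.1261397 ]), 'tvec': array([-0.02712359,  0.46261417,  1.29446189])}
side [0.54934765 0.07234201 0.00254483] [ 0.11375569 -0.02029693  0.52606742] [ 0.21198419 -0.60986321  0.50675394] {'vertical_fov': 52.81525448573678, 'cx': 314.9840263656363, 'cy': 243.0599471709834, 'k1': -0.07423123338885453, 'rvec': array([ 2.20595432, -0.68196612,  0.32256592]), 'tvec': array([-0.3984212 ,  0.23538154,  0.94287787])}
{'vertical_fov': 67.43392719416423, 'cx': 320.0968919759935, 'cy': 239.79919764426575, 'k1': -0.06968052742023682, 'hand_eye': array([[-3.03276426e-04, -9.69896250e-01, -2.43518320e-01,
         6.57040710e-02],
       [ 9.99999920e-01, -3.57880151e-04,  1.79987338e-04,
         2.20051807e-04],
       [-2.61719418e-04, -2.43518246e-01,  9.69896281e-01,
        -1.59107026e-01],
       [ 0.00000000e+00,  0.00000000e+00,  0.00000000e+00,
         1.00000000e+00]])}
```

View pics/top0.png

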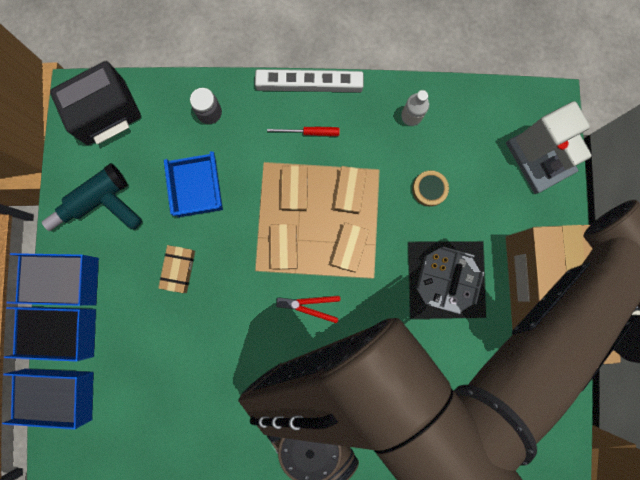

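View pics/side0.png

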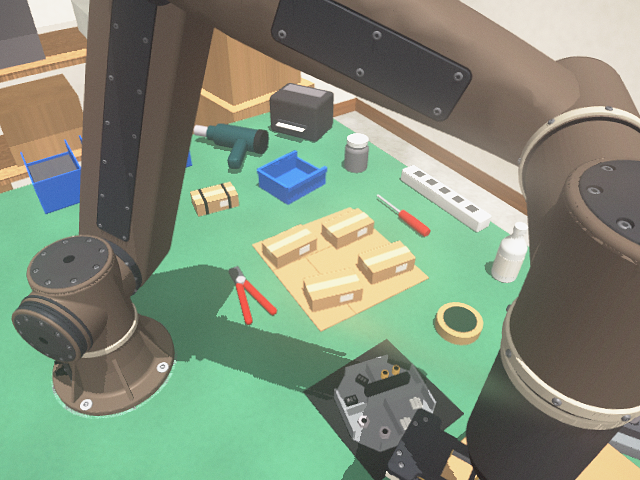

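Top view: strapped carton at px (177,269), four loose cartons at (294,187), (349,190), (283,246), (349,246). Bin is at (193,185), tray at (450,278), tape at (431,188). The side view agrees.

```bash
cat >> h.py <<'E'
def blob(P,mask):
    """centre, size, long-axis yaw of the largest blob (min-area rect in world xy), mm"""
    n,l,s,_=cv2.connectedComponentsWithStats(mask.astype(np.uint8),connectivity=4)
    k=1+np.argmax(s[1:,4]); q=P[l==k]
    (c,(a,b),t)=cv2.minAreaRect((q[:,:2]*1000).astype(np.float32))
    if a<b: a,b,t=b,a,t+90
    return np.round([*c,np.median(q[:,2])*1000,a,b,(t+90)%180-90],1),s[k,4]
def box(u0,v0,u1,v1):
    m=np.zeros((480,640),bool); m[v0:v1,u0:u1]=1; return m
E
python3 - <<'E'
from h import *
P=np.load('top0.npy'); z=P[...,2]; p=cv2.imread('pics/top0.png')
print('bench',np.nanmedian(z[330:400,120:220]))
for n,b in dict(base=(150,235,205,300),c1=(275,160,312,216),c2=(328,160,370,218),c3=(262,218,303,272),c4=(325,218,372,276)).items():
    print(n,*blob(P,box(*b)&(z>.028)&(z<.06)))
hsv=cv2.cvtColor(p,cv2.COLOR_BGR2HSV)
print('binrim',*blob(P,box(150,140,235,225)&(z>.05)&(z<.08)))
print('binall',*blob(P,box(150,140,235,225)&(z>.03)&(z<.08)))
print('sheet',*blob(P,box(245,150,395,285)&(hsv[...,0]<25)&(hsv[...,1]>60)))
print('tray',*blob(P,box(405,235,492,325)&(z>.02)&(z<.09)))
print('handle',*blob(P,box(405,235,492,325)&(z>.055)&(z<.1)))
print('mat',*blob(P,box(400,230,495,325)&(hsv[...,1]<110)))
print('tape',*blob(P,box(405,165,455,215)&(z>.015)))
c=cv2.resize(p[225:335,400:500],None,fx=6,fy=6,interpolation=cv2.INTER_CUBIC)[:600]; 
b=cv2.resize(p[140:230,150:235],None,fx=3,fy=3)
cv2.imwrite('pics/tray0.png',c)
E
```

```text
bench -3.517579622529664e-05
base [394.9 361.9  39.7 118.   72.1 -10. ] 1188
c1 [ 6.183e+02  5.170e+01  4.270e+01  1.183e+02  6.810e+01 -4.000e-01] 1111
c2 [616.5 -98.8  42.8 118.5  68.1  -8.7] 1113
c3 [459.4  77.1  43.1 117.1  68.6   2.7] 1154
c4 [460.3 -98.9  43.1 116.7  68.2 -16.6] 1142
binrim [620.1 321.8  59.3 156.2 139.3  10.3] 623
binall [620.4 322.   57.8 157.6 138.8  10. ] 884
sheet [538.6 -12.8   nan 317.1 298.1  87. ] 12710
tray [ 376.7 -369.4   33.7  163.3  161.5   74.8] 754
handle [ 377.2 -368.8   80.6   84.2   14.   -14.9] 210
mat [nan nan nan  0.  0.  0.] 5541
tape [ 627.2 -319.5   26.1   96.6   94.3  -44.8] 973
```

View pics/tray0.png

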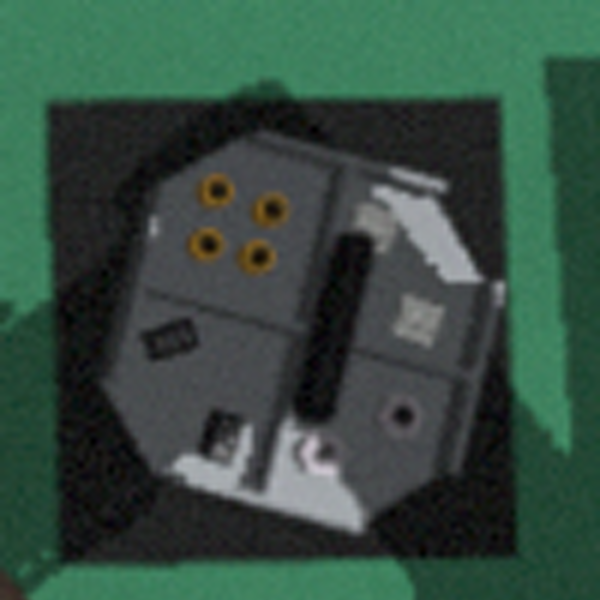

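The crop shows the brass bushings in the upper-left compartment, which is world (+x,+y), so tray yaw is about -15° and tray x runs along the bar. Next I'll refine the fits and plan the first moves.

```bash
cat >> h.py <<'E'
def plan(wps,o=None):
    """wps: (x,y,z mm,yaw[,tilt heading,tilt deg]) -> tool-frame shift mm / turn (5 deg), rounded, rows; chained"""
    o=o or ctrl.get_obs(); p=np.array(o['tool_pos'])*1000; r=R.from_euler('xyz',o['orientation'],degrees=True)
    for w in wps:
        rt=R.from_euler('xyz',[180,0,w[3]],degrees=True)
        if len(w)>4:
            h=np.radians(w[4]+90); rt=R.from_rotvec(np.radians(w[5])*np.array([np.cos(h),np.sin(h),0]))*rt
        s=np.round(r.inv().apply(np.array(w[:3])-p)); v=np.round((r.inv()*rt).as_rotvec(degrees=True)/5,2)
        n=max(np.linalg.norm(s)/50,np.linalg.norm(v)*5/8.59)
        print(w,'t',s.tolist(),'r',v.tolist(),'rows %.1f'%n)
        p=p+r.apply(s); r=r*R.from_rotvec(v*5,degrees=True)
E
python3 - <<'E'
from h import *
P=np.load('top0.npy'); z=P[...,2]; p=cv2.imread('pics/top0.png')
for n,b in dict(base=(150,235,205,300),c1=(275,160,312,216),c2=(328,160,370,218),c3=(262,218,303,272),c4=(325,218,372,276)).items():
    m=box(*b)&(z>.035)&(z<.06); q=P[m]; print(n,*blob(P,m),np.round(q.mean(0)*1000,1))
hsv=cv2.cvtColor(p,cv2.COLOR_BGR2HSV); ok=np.isfinite(z)
print('sheet',*blob(P,box(245,150,395,285)&(hsv[...,0]<25)&(hsv[...,1]>60)&ok&(z<.01)))
print('mat',*blob(P,box(400,230,495,325)&(hsv[...,1]<110)&ok))
# bin: height profile along its axes
m=box(150,140,235,225)&(z>.03)&(z<.08); q=(P[m]*1000-[620,322,0]); a=np.radians(10)
l=q[:,:2]@np.array([[np.cos(a),-np.sin(a)],[np.sin(a),np.cos(a)]])
for nm,s in dict(px=l[:,0]>68,mx=l[:,0]<-68,py=l[:,1]>58,my=l[:,1]<-58).items(): print(nm,s.sum(),np.percentile(q[s,2],[10,50,90]).round())
plan([(460,-99,220,-196.6),(460,-99,60,-196.6),(460,-99,10,-196.6),(460,-99,150,-196.6),(395,362,150,-190)])
E
```

```text
base [395.1 362.3  40.  118.1  71.9 -10.6] 1114 [395.3 361.   40.1]
c1 [ 6.183e+02  5.170e+01  4.280e+01  1.182e+02  6.810e+01 -4.000e-01] 1093 [617.1  51.7  42.9]
c2 [616.6 -98.8  42.9 118.4  68.1  -8.7] 1098 [615.6 -98.3  42.9]
c3 [459.4  77.1  43.1 117.1  68.6   2.7] 1145 [458.8  76.7  43. ]
c4 [460.3 -98.9  43.1 116.7  68.2 -16.6] 1136 [459.9 -98.6  43. ]
sheet [538.8 -12.6   2.9 320.3 300.6  87.3] 8015
mat [ 379.1 -366.6    6.   213.4  212.1  -88.6] 5517
px 176 [32. 40. 60.]
mx 169 [44. 59. 62.]
py 266 [41. 58. 62.]
my 250 [52. 59. 63.]
(460, -99, 220, -196.6) t [-389.0, 409.0, 6.0] r [0.02, -0.01, 7.75] rows 11.3
(460, -99, 60, -196.6) t [1.0, 0.0, 160.0] r [-0.0, 0.0, 0.0] rows 3.2
(460, -99, 10, -196.6) t [-0.0, 0.0, 50.0] r [-0.0, 0.0, 0.0] rows 1.0
(460, -99, 150, -196.6) t [-0.0, 0.0, -140.0] r [-0.0, 0.0, 0.0] rows 2.8
(395, 362, 150, -190) t [193.0, 423.0, 0.0] r [-0.0, 0.0, -1.32] rows 9.3
```

{"name": "arm_command", "arguments": {
  "steps": [
    {"translation": [-35,36,1],"rotation": [0,0,0],"claw": 87},
    {"translation": [-69,72,1],"rotation": [0,0,0],"claw": 87},
    {"translation": [-103,109,2],"rotation": [0,0,0],"claw": 87},
    {"translation": [-138,145,2],"rotation": [0,0,0],"claw": 87},
    {"translation": [-172,181,3],"rotation": [0,0,0],"claw": 87}
  ]
}}

```text
clock: 0.6
tool_pos: [0.3458, -0.3908, 0.2233]
orientation: [180.0, -0.0, -157.9]
force: [2.4, -0.3, 0.0]
opening: 0.0869
gripper_force: 0.0
```

{"name": "arm_command", "arguments": {
  "steps": [
    {"translation": [-35,36,1],"rotation": [0,0,0],"claw": 87},
    {"translation": [-69,72,1],"rotation": [0,0,0],"claw": 87},
    {"translation": [-103,109,2],"rotation": [0,0,0],"claw": 87},
    {"translation": [-138,145,2],"rotation": [0,0,0],"claw": 87},
    {"translation": [-172,181,3],"rotation": [0,0,0],"claw": 87}
  ]
}}

```text
clock: 1.1
tool_pos: [0.4369, -0.1581, 0.2207]
orientation: [-180.0, 0.0, -157.8]
force: [1.7, 0.3, 0.3]
opening: 0.0871
gripper_force: 0.0
```

{"name": "arm_command", "arguments": {
  "steps": [
    {"translation": [-45,47,0],"rotation": [0,0,7.75],"claw": 87},
    {"translation": [-45,47,0],"rotation": [0,0,7.75],"claw": 87},
    {"translation": [-45,47,0],"rotation": [0,0,7.75],"claw": 87},
    {"translation": [-45,47,0],"rotation": [0,0,7.75],"claw": 87},
    {"translation": [-45,47,0],"rotation": [0,0,7.75],"claw": 87}
  ]
}}

```text
clock: 1.6
tool_pos: [0.4604, -0.0991, 0.2202]
orientation: [-180.0, -0.0, 163.1]
force: [0.2, 0.1, 0.7]
opening: 0.0871
gripper_force: 0.0
```

```bash
python3 - <<'E'
from h import *
o=ctrl.get_obs();print(o['clock'],o['tool_pos'],o['orientation'],o['joint_pos'].round(1))
p,d,P=cloud('wrist'); save(p,'w1.png'); z=P[...,2]
for n,c in dict(c4=(460,-99),c3=(459,77),c2=(616,-99)).items():
    m=(z>.035)&(z<.06)&(abs(P[...,0]-c[0]/1e3)<.09)&(abs(P[...,1]-c[1]/1e3)<.075)
    if m.sum()>500: print(n,*blob(P,m))
E
```

```text
1.6 [ 0.46038319 -0.0991464   0.22024897] [-1.79991744e+02 -3.78241179e-02  1.63125188e+02] [  11.9    1.2  -24.6   -0.   -64.2 -118.7]
c4 [460.9 -96.3  43.9 116.2  68.2 -16.4] 8482
c3 [459.5  79.   43.9 117.8  69.8   2.4] 9134
c2 [598.3 -92.6  43.9  72.8  35.9  72.7] 1949
```

{"name": "arm_command", "arguments": {
  "steps": [
    {"translation": [0,2,50],"rotation": [0,0,0],"claw": 87},
    {"translation": [0,2,100],"rotation": [0,0,0],"claw": 87},
    {"translation": [0,2,150],"rotation": [0,0,0],"claw": 87},
    {"translation": [0,2,190],"rotation": [0,0,0],"claw": 87},
    {"translation": [0,2,210],"rotation": [0,0,0],"claw": 87}
  ]
}}

```text
clock: 2.15
tool_pos: [0.4587, -0.0981, 0.0073]
orientation: [-179.9, -0.3, 163.5]
force: [0.0, 0.6, 0.8]
opening: 0.0868
gripper_force: 0.0
```

{"name": "arm_command", "arguments": {
  "steps": [
    {"translation": [0,0,0],"rotation": [0,0,0],"claw": 40},
    {"translation": [0,0,0],"rotation": [0,0,0],"claw": 40},
    {"translation": [0,0,0],"rotation": [0,0,0],"claw": 40},
    {"translation": [0,0,0],"rotation": [0,0,0],"claw": 40},
    {"translation": [0,0,0],"rotation": [0,0,0],"claw": 40}
  ]
}}

```text
clock: 2.65
tool_pos: [0.4622, -0.0975, 0.0119]
orientation: [179.9, 0.1, 163.4]
force: [-0.7, 1.6, 5.9]
opening: 0.068
gripper_force: 30.0
```

{"name": "arm_command", "arguments": {
  "steps": [
    {"translation": [0,0,-20],"rotation": [0,0,0],"claw": 40},
    {"translation": [0,0,-60],"rotation": [0,0,0],"claw": 40},
    {"translation": [0,0,-110],"rotation": [0,0,0],"claw": 40},
    {"translation": [0,0,-150],"rotation": [0,0,0],"claw": 40},
    {"translation": [0,0,-150],"rotation": [0,0,0],"claw": 40}
  ]
}}

```text
clock: 3.15
tool_pos: [0.4646, -0.0975, 0.1669]
orientation: [179.8, 0.6, 163.5]
force: [1.4, 0.3, -1.4]
opening: 0.0677
gripper_force: 30.0
```

```bash
python3 - <<'E'
from h import *
p,d,P=cloud('wrist'); save(p,'w2.png'); z=P[...,2]
p,d,P=cloud('top'); z=P[...,2]
print(blob(P,(z>.15)&(z<.23)&(abs(P[...,0]-.46)<.09)&(abs(P[...,1]+.099)<.075)))
plan([(395,362,160,-190.6),(395,362,50,-190.6)])
E
```

```text
(array([419.7, -87. , 194.3,  68.4,  32.2,  73.9]), np.int32(392))
(395, 362, 160, -190.6) t [195.0, 421.0, 2.0] r [0.02, 0.03, -1.2] rows 9.3
(395, 362, 50, -190.6) t [-0.0, 0.0, 110.0] r [0.0, 0.0, -0.0] rows 2.2
```

View pics/w2.png

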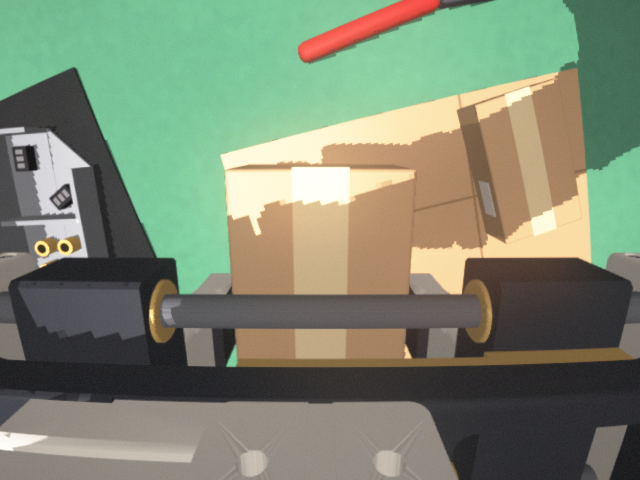

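Carton held (opening 67.7 mm), with its near end edge at row ~168. Next stop is beside the base, where the wrist camera can see it.

```bash
python3 - <<'E'
from h import *
plan([(490,345,170,-190.6)])
E
```

```text
(490, 345, 170, -190.6) t [99.0, 432.0, -8.0] r [0.02, 0.03, -1.2] rows 8.9
```

{"name": "arm_command", "arguments": {
  "steps": [
    {"translation": [8,35,0],"rotation": [0,0,0],"claw": 40},
    {"translation": [18,80,-2],"rotation": [0,0,0],"claw": 40},
    {"translation": [29,125,-4],"rotation": [0,0,0],"claw": 40},
    {"translation": [40,172,-4],"rotation": [0,0,0],"claw": 40},
    {"translation": [50,216,-4],"rotation": [0,0,0],"claw": 40}
  ]
}}

```text
clock: 3.75
tool_pos: [0.4737, 0.1251, 0.1633]
orientation: [-179.9, -0.1, 163.4]
force: [1.4, -1.1, -1.1]
opening: 0.0678
gripper_force: 30.0
```

{"name": "arm_command", "arguments": {
  "steps": [
    {"translation": [11,48,-1],"rotation": [0,0,-0.3],"claw": 40},
    {"translation": [22,96,-2],"rotation": [0,0,-0.6],"claw": 40},
    {"translation": [33,144,-3],"rotation": [0,0,-0.9],"claw": 40},
    {"translation": [43,190,-4],"rotation": [0,0,-1.2],"claw": 40},
    {"translation": [49,216,-4],"rotation": [0,0,-1.2],"claw": 40}
  ]
}}

```text
clock: 4.25
tool_pos: [0.4888, 0.3473, 0.1665]
orientation: [-179.9, -0.1, 169.6]
force: [-0.7, -0.2, -1.8]
opening: 0.0679
gripper_force: 30.0
```

{"name": "arm_command", "arguments": {
  "steps": [
    {"translation": [0,0,0],"rotation": [0,0,0],"claw": 40},
    {"translation": [0,0,0],"rotation": [0,0,0],"claw": 40}
  ]
}}

```text
clock: 4.45
tool_pos: [0.4885, 0.3443, 0.1663]
orientation: [-179.8, -0.1, 169.5]
force: [-0.6, 0.2, -1.4]
opening: 0.0674
gripper_force: 30.0
```

```bash
python3 - <<'E'
from h import *
o=ctrl.get_obs();print(o['clock'],o['tool_pos'],o['orientation'],o['joint_pos'].round(1))
p,d,P=cloud('wrist'); z=P[...,2]; np.save('w3.npy',P); save(p,'w3.png')
m=(z>.03)&(z<.055)&(abs(P[...,0]-.395)<.09)&(abs(P[...,1]-.362)<.075)
print('base',*blob(P,m))
T=(P-o['tool_pos'])@R.from_euler('xyz',o['orientation'],degrees=True).as_matrix()
m=(T[...,2]>-.05)&(T[...,2]<-.02)&(abs(T[...,1])<.03)&(T[...,0]>.03)&(T[...,0]<.08)
q=T[m]*1000; print('carton end in tool',len(q),np.percentile(q[:,0],[50,98,100]),np.median(q[:,2]), 'tilt',np.polyfit(q[:,1],q[:,0],1) if len(q) else 0)
E
```

```text
4.45 [0.488519   0.34434832 0.16632388] [-1.79810494e+02 -1.23279110e-01  1.69461480e+02] [  53.9   16.1  -14.    -0.   -60.1 -154.4]
base [386.2 365.   41.1  98.7  69.2  -9.9] 12161
carton end in tool 13915 [45.66175687 59.44406068 59.86637001] -32.076607326380866 tilt [-8.63890482e-04  4.54773829e+01]
```

View pics/w3.png

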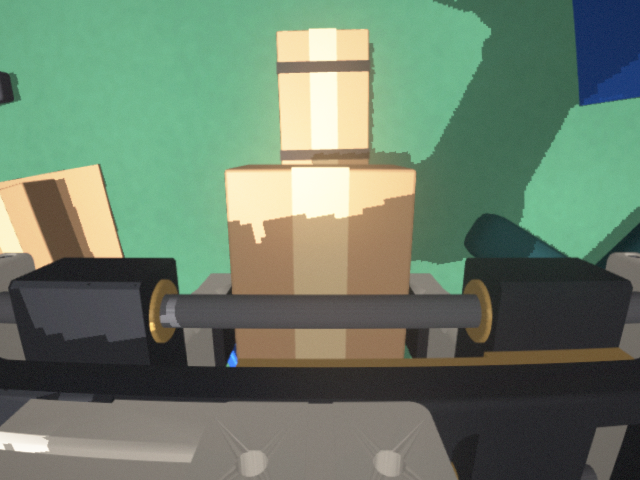

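The wrist view shows the base beyond the held carton, with its far end at row ~30. I'll compare the far ends and side edges in the tool frame.

```bash
python3 - <<'E'
from h import *
o=ctrl.get_obs(); P=np.load('w3.npy'); z=P[...,2]
T=(P-o['tool_pos'])@R.from_euler('xyz',o['orientation'],degrees=True).as_matrix()*1000
m=(z>.036)&(z<.055)&(abs(P[...,0]-.395)<.09)&(abs(P[...,1]-.362)<.075); q=T[m]
def ends(q):
    out=[]
    for lo in np.arange(-25,26,10):
        s=q[abs(q[:,1]-np.median(q[:,1])-lo)<4]; out.append(np.percentile(s[:,0],99.5))
    return np.round(out,1)
print('base far',ends(q),'y edges',[np.round(np.percentile(q[abs(q[:,0]-x)<5][:,1],[.5,99.5]),1) for x in (70,90,110,130)])
m=(T[...,2]>-36)&(T[...,2]<-28)&(abs(T[...,1])<45)&(T[...,0]>30)&(T[...,0]<80); q=T[m]
print('carton far',ends(q),'y edges',[np.round(np.percentile(q[abs(q[:,0]-x)<3][:,1],[.5,99.5]),1) for x in (45,50,55)])
E
```

```text
base far [151.4 151.5 152.7 152.8 152.2 152.7] y edges [array([-29.8,  36.6]), array([-30.2,  36.8]), array([-31.1,  36.2]), array([-31.8,  36.4])]
carton far [59.6 59.5 60.1 60.1 59.6 59.6] y edges [array([-33. ,  33.7]), array([-32.9,  33.8]), array([-33. ,  33.7])]
```

{"name": "arm_command", "arguments": {
  "steps": [
    {"translation": [46,3,0],"rotation": [0,0,-0.2],"claw": 40},
    {"translation": [92.5,3,0],"rotation": [0,0,-0.2],"claw": 40},
    {"translation": [92.5,3,40],"rotation": [0,0,-0.2],"claw": 40},
    {"translation": [92.5,3,80],"rotation": [0,0,-0.2],"claw": 40},
    {"translation": [92.5,3,105],"rotation": [0,0,-0.2],"claw": 40}
  ]
}}

```text
clock: 5.0
tool_pos: [0.398, 0.3622, 0.0614]
orientation: [-179.9, -0.1, 170.4]
force: [-0.3, -0.6, -1.2]
opening: 0.0677
gripper_force: 30.0
```

{"name": "arm_command", "arguments": {
  "steps": [
    {"translation": [0,0,5],"rotation": [0,0,0],"claw": 40},
    {"translation": [0,0,8],"rotation": [0,0,0],"claw": 40},
    {"translation": [0,0,10],"rotation": [0,0,0],"claw": 40},
    {"translation": [0,0,11],"rotation": [0,0,0],"claw": 40},
    {"translation": [0,0,11],"rotation": [0,0,0],"claw": 40}
  ]
}}

```text
clock: 5.5
tool_pos: [0.3996, 0.365, 0.0535]
orientation: [179.9, 0.0, 170.4]
force: [0.3, 0.4, -1.5]
opening: 0.0678
gripper_force: 30.0
```

```bash
python3 - <<'E'
from h import *
o=ctrl.get_obs();print(o['clock'],o['tool_pos'],o['orientation'],o['joint_pos'].round(1),o['force'],o['moment'])
E
```

```text
5.5 [0.39962784 0.3649523  0.05350188] [1.79909761e+02 3.25147935e-02 1.70400836e+02] [  63.2   18.3  -28.6    0.   -43.  -162.8] [ 0.3320738   0.39060402 -1.54175707] [-0.02764477  0.0062532   0.00705055]
```

{"name": "arm_command", "arguments": {
  "steps": [
    {"translation": [0,0,1],"rotation": [0,0,0],"claw": 40},
    {"translation": [0,0,2],"rotation": [0,0,0],"claw": 40},
    {"translation": [0,0,3],"rotation": [0,0,0],"claw": 40},
    {"translation": [0,0,3],"rotation": [0,0,0],"claw": 40}
  ]
}}

```text
clock: 5.9
tool_pos: [0.3991, 0.3645, 0.0494]
orientation: [-180.0, -0.0, 170.4]
force: [0.2, -0.2, -1.5]
opening: 0.0683
gripper_force: 30.0
```

```bash
python3 - <<'E'
from h import *
o=ctrl.get_obs();print(o['clock'],o['tool_pos'],o['orientation'],o['force'],o['moment'])
E
```

```text
5.9 [0.39913632 0.36449626 0.04943769] [-1.79987162e+02 -5.80563099e-03  1.70416941e+02] [ 0.21312297 -0.2235322  -1.4888742 ] [-0.05323475 -0.06809918  0.00345659]
```

{"name": "arm_command", "arguments": {
  "steps": [
    {"translation": [0,0,1],"rotation": [0,0,0],"claw": 40},
    {"translation": [0,0,2],"rotation": [0,0,0],"claw": 40},
    {"translation": [0,0,2],"rotation": [0,0,0],"claw": 40},
    {"translation": [0,0,2],"rotation": [0,0,0],"claw": 86},
    {"translation": [0,0,2],"rotation": [0,0,0],"claw": 86}
  ]
}}

```text
clock: 6.4
tool_pos: [0.3994, 0.3648, 0.0477]
orientation: [180.0, 0.0, 170.4]
force: [0.4, -0.1, 0.6]
opening: 0.0785
gripper_force: 0.0
```

{"name": "arm_command", "arguments": {
  "steps": [
    {"translation": [0,0,0],"rotation": [0,0,0],"claw": 86},
    {"translation": [0,0,-40],"rotation": [0,0,0],"claw": 86},
    {"translation": [0,0,-80],"rotation": [0,0,0],"claw": 86},
    {"translation": [-45,0,-120],"rotation": [0,0,0],"claw": 86},
    {"translation": [-90,0,-130],"rotation": [0,0,0],"claw": 86}
  ]
}}

```text
clock: 6.9
tool_pos: [0.4841, 0.352, 0.1804]
orientation: [179.7, 0.2, 170.6]
force: [1.0, 2.5, 0.1]
opening: 0.0859
gripper_force: 0.0
```

{"name": "arm_command", "arguments": {
  "steps": [
    {"translation": [0,0,0],"rotation": [0,0,0],"claw": 86},
    {"translation": [0,0,0],"rotation": [0,0,0],"claw": 86}
  ]
}}

```text
clock: 7.1
tool_pos: [0.4838, 0.3498, 0.1756]
orientation: [-180.0, -0.0, 170.3]
force: [-0.6, -0.9, -0.5]
opening: 0.0859
gripper_force: 0.0
```

```bash
cat >> h.py <<'E'
def edges(T,z0,z1,n):
    """footprint edges of surfaces in tool z range, tool mm"""
    m=(T[...,2]>z0)&(T[...,2]<z1)&(T[...,0]>25)&(T[...,0]<200)&(abs(T[...,1])<60); q=T[m]
    if len(q)<200: print(n,len(q)); return
    yc=np.median(q[:,1]); far=[np.percentile(q[abs(q[:,1]-yc-l)<4][:,0],99.5) for l in (-20,-10,0,10,20)]
    x=np.percentile(q[:,0],99.5); ys=[np.percentile(q[abs(q[:,0]-x+b)<5][:,1],[.5,99.5]).round(1).tolist() for b in (10,30,50,70,90)if (abs(q[:,0]-x+b)<5).sum()>60]
    print(n,'far',np.round(far,1),'near',np.percentile(q[:,0],.5).round(1),'y',ys)
def tool(P,o): return (P-o['tool_pos'])@R.from_euler('xyz',o['orientation'],degrees=True).as_matrix()*1000
E
python3 - <<'E'
from h import *
o=ctrl.get_obs();print(o['clock'],o['tool_pos'],o['orientation'])
p,d,P=cloud('wrist'); save(p,'w4.png'); T=tool(P,o); z0=o['tool_pos'][2]*1000
edges(T,z0-90,z0-75,'c top'); edges(T,z0-45,z0-36,'base')
plan([(460,77,200,-177.5),(460,77,10,-177.5)])
E
```

```text
7.1 [0.48377294 0.34983076 0.17555687] [-1.79992778e+02 -2.36958776e-02  1.70280691e+02]
c top far [144.6 144.8 145.2 145.  144.8] near 30.4 y [[-33.5, 33.2], [-33.8, 33.7], [-33.6, 33.6], [-33.2, 33.4], [-32.9, 33.3]]
base 0
(460, 77, 200, -177.5) t [-23.0, -273.0, -25.0] r [-0.01, -0.01, -2.43] rows 5.5
(460, 77, 10, -177.5) t [-0.0, 0.0, 190.0] r [-0.0, -0.0, -0.0] rows 3.8
```

View pics/w4.png

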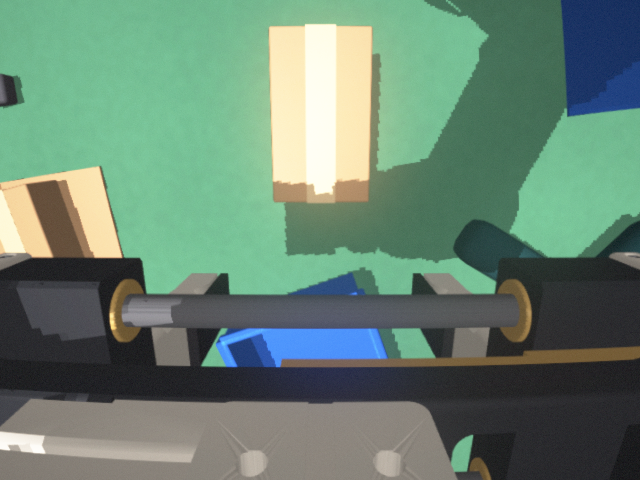

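Column seen at rows 27–200, carton squarely over the base (base hidden). Now carton 3.

{"name": "arm_command", "arguments": {
  "steps": [
    {"translation": [-4,-49,-5],"rotation": [0,0,-0.5],"claw": 87},
    {"translation": [-8,-98,-10],"rotation": [0,0,-1],"claw": 87},
    {"translation": [-12,-147,-15],"rotation": [0,0,-1.5],"claw": 87},
    {"translation": [-16,-196,-20],"rotation": [0,0,-2],"claw": 87},
    {"translation": [-20,-240,-25],"rotation": [0,0,-2.43],"claw": 87}
  ]
}}

```text
clock: 7.65
tool_pos: [0.4609, 0.1087, 0.2005]
orientation: [-180.0, -0.1, -177.2]
force: [0.2, -0.5, 0.3]
opening: 0.0871
gripper_force: 0.0
```

{"name": "arm_command", "arguments": {
  "steps": [
    {"translation": [0,0,0],"rotation": [0,0,0],"claw": 87}
  ]
}}

```text
clock: 7.75
tool_pos: [0.4608, 0.1069, 0.2011]
orientation: [-180.0, -0.0, -177.5]
force: [0.4, 0.7, 0.2]
opening: 0.087
gripper_force: 0.0
```

```bash
python3 - <<'E'
from h import *
o=ctrl.get_obs();print(o['clock'],o['tool_pos'],o['orientation'])
plan([(460,79,10.5,-177.5)])
E
```

```text
7.75 [0.46075558 0.10687723 0.20108439] [-1.79988050e+02 -3.63104280e-02 -1.77477146e+02]
(460, 79, 10.5, -177.5) t [2.0, -28.0, 191.0] r [-0.0, -0.01, 0.0] rows 3.9
```

{"name": "arm_command", "arguments": {
  "steps": [
    {"translation": [2,-28,20],"rotation": [0,0,0],"claw": 87},
    {"translation": [2,-28,70],"rotation": [0,0,0],"claw": 87},
    {"translation": [2,-28,120],"rotation": [0,0,0],"claw": 87},
    {"translation": [2,-28,170],"rotation": [0,0,0],"claw": 87},
    {"translation": [2,-28,191],"rotation": [0,0,0],"claw": 87}
  ]
}}

```text
clock: 8.25
tool_pos: [0.4586, 0.0813, 0.0059]
orientation: [-179.8, -0.3, -177.4]
force: [-0.1, -0.1, -0.3]
opening: 0.0871
gripper_force: 0.0
```

{"name": "arm_command", "arguments": {
  "steps": [
    {"translation": [0,0,0],"rotation": [0,0,0],"claw": 87},
    {"translation": [0,0,0],"rotation": [0,0,0],"claw": 40},
    {"translation": [0,0,0],"rotation": [0,0,0],"claw": 40},
    {"translation": [0,0,0],"rotation": [0,0,0],"claw": 40},
    {"translation": [0,0,0],"rotation": [0,0,0],"claw": 40}
  ]
}}

```text
clock: 8.75
tool_pos: [0.4628, 0.0829, 0.0114]
orientation: [179.9, 0.1, -177.4]
force: [-1.9, 0.3, 8.4]
opening: 0.0679
gripper_force: 30.0
```

{"name": "arm_command", "arguments": {
  "steps": [
    {"translation": [0,0,-20],"rotation": [0,0,0],"claw": 40},
    {"translation": [0,0,-60],"rotation": [0,0,0],"claw": 40},
    {"translation": [0,0,-110],"rotation": [0,0,0],"claw": 40},
    {"translation": [0,0,-150],"rotation": [0,0,0],"claw": 40},
    {"translation": [0,0,-165],"rotation": [0,0,0],"claw": 40}
  ]
}}

```text
clock: 9.25
tool_pos: [0.4637, 0.0832, 0.1801]
orientation: [179.8, 0.4, -177.4]
force: [0.4, 0.6, -3.5]
opening: 0.0678
gripper_force: 30.0
```

{"name": "arm_command", "arguments": {
  "steps": [
    {"translation": [-5,35,0],"rotation": [0,0,0.5],"claw": 40},
    {"translation": [-12,80,0],"rotation": [0,0,1],"claw": 40},
    {"translation": [-20,125,0],"rotation": [0,0,1.5],"claw": 40},
    {"translation": [-27,172,0],"rotation": [0,0,2],"claw": 40},
    {"translation": [-34,218,0],"rotation": [0,0,2.42],"claw": 40}
  ]
}}

```text
clock: 9.75
tool_pos: [0.486, 0.3035, 0.1758]
orientation: [179.9, 0.0, 170.3]
force: [1.0, -0.3, -1.5]
opening: 0.068
gripper_force: 30.0
```

{"name": "arm_command", "arguments": {
  "steps": [
    {"translation": [3,40,0],"rotation": [0,0,0],"claw": 40},
    {"translation": [3,50,0],"rotation": [0,0,0],"claw": 40},
    {"translation": [3,50,0],"rotation": [0,0,0],"claw": 40},
    {"translation": [3,50,0],"rotation": [0,0,0],"claw": 40}
  ]
}}

```text
clock: 10.15
tool_pos: [0.4911, 0.3507, 0.1749]
orientation: [-180.0, -0.0, 170.5]
force: [-0.1, -0.7, -2.3]
opening: 0.0678
gripper_force: 30.0
```

```bash
cat >> h.py <<'E'
def look(top):
    """column with top height (mm) vs held carton, in tool frame"""
    o=ctrl.get_obs();print(o['clock'],o['tool_pos'],o['orientation'],o['force'].round(1))
    p,d,P=cloud('wrist'); T=tool(P,o); z=o['tool_pos'][2]*1000-top
    edges(T,z-8,z+5,'column'); m=T.copy(); m[...,0][T[...,0]>75]=np.nan; edges(m,-38,-26,'held'); return p
E
python3 - <<'E'
from h import *
save(look(80),'w5.png')
E
```

```text
10.15 [0.49111045 0.35071027 0.17493676] [-1.79976143e+02 -3.21930290e-02  1.70458093e+02] [-0.1 -0.7 -2.3]
column far [152.  152.2 152.2 152.1 151.8] near 59.7 y [[-35.2, 31.7], [-35.1, 32.1], [-35.5, 32.0], [-35.4, 31.7], [-35.3, 31.5]]
held far [61.3 61.4 61.7 61.4 61.3] near 25.2 y [[-33.5, 33.2], [-33.5, 33.2]]
```

{"name": "arm_command", "arguments": {
  "steps": [
    {"translation": [45,-1.5,0],"rotation": [0,0,0],"claw": 40},
    {"translation": [91.5,-1.5,0],"rotation": [0,0,0],"claw": 40},
    {"translation": [91.5,-1.5,0],"rotation": [0,0,0],"claw": 40},
    {"translation": [91.5,-1.5,40],"rotation": [0,0,0],"claw": 40},
    {"translation": [91.5,-1.5,75],"rotation": [0,0,0],"claw": 40}
  ]
}}

```text
clock: 10.7
tool_pos: [0.4013, 0.3649, 0.1007]
orientation: [179.8, 0.1, 170.4]
force: [-0.1, -0.8, -2.5]
opening: 0.068
gripper_force: 30.0
```

{"name": "arm_command", "arguments": {
  "steps": [
    {"translation": [0,0,4],"rotation": [0,0,0],"claw": 40},
    {"translation": [0,0,8],"rotation": [0,0,0],"claw": 40},
    {"translation": [0,0,11],"rotation": [0,0,0],"claw": 40},
    {"translation": [0,0,11],"rotation": [0,0,0],"claw": 40},
    {"translation": [0,0,11],"rotation": [0,0,0],"claw": 40}
  ]
}}

```text
clock: 11.2
tool_pos: [0.4016, 0.3657, 0.0901]
orientation: [179.9, 0.0, 170.5]
force: [-0.0, -0.2, -1.7]
opening: 0.0675
gripper_force: 30.0
```

```bash
python3 - <<'E'
from h import *
o=ctrl.get_obs();print(o['clock'],o['tool_pos'],o['orientation'],o['force'],o['moment'])
E
```

```text
11.2 [0.40162534 0.36567523 0.09014017] [1.79897496e+02 4.30857722e-02 1.70455538e+02] [-0.0276177  -0.21622579 -1.69970677] [-0.01499646 -0.0015971   0.00839073]
```

{"name": "arm_command", "arguments": {
  "steps": [
    {"translation": [1,-1.5,1],"rotation": [0,0,0],"claw": 40},
    {"translation": [1,-1.5,2],"rotation": [0,0,0],"claw": 40},
    {"translation": [1,-1.5,3],"rotation": [0,0,0],"claw": 40},
    {"translation": [1,-1.5,3],"rotation": [0,0,0],"claw": 40},
    {"translation": [1,-1.5,3],"rotation": [0,0,0],"claw": 86}
  ]
}}

```text
clock: 11.7
tool_pos: [0.4002, 0.3644, 0.0874]
orientation: [179.9, 0.1, 170.5]
force: [1.3, -0.2, 0.3]
opening: 0.0714
gripper_force: 0.0
```

{"name": "arm_command", "arguments": {
  "steps": [
    {"translation": [0,0,0],"rotation": [0,0,0],"claw": 86},
    {"translation": [0,0,0],"rotation": [0,0,0],"claw": 86},
    {"translation": [0,0,-40],"rotation": [0,0,0],"claw": 86},
    {"translation": [0,0,-85],"rotation": [0,0,0],"claw": 86},
    {"translation": [-10,-10,-110],"rotation": [0,0,0],"claw": 86}
  ]
}}

```text
clock: 12.2
tool_pos: [0.4088, 0.3539, 0.1993]
orientation: [179.8, 0.1, 170.6]
force: [0.9, 1.4, 0.8]
opening: 0.0858
gripper_force: 0.0
```

{"name": "arm_command", "arguments": {
  "steps": [
    {"translation": [-30,-30,0],"rotation": [0,0,-0.5],"claw": 87},
    {"translation": [-64,-65,0],"rotation": [0,0,-1],"claw": 87},
    {"translation": [-98,-100,0],"rotation": [0,0,-1.5],"claw": 87},
    {"translation": [-128,-130,0],"rotation": [0,0,-1.83],"claw": 87},
    {"translation": [-128,-130,0],"rotation": [0,0,-1.83],"claw": 87}
  ]
}}

```text
clock: 12.7
tool_pos: [0.5146, 0.1992, 0.1956]
orientation: [-179.9, -0.0, 179.4]
force: [0.2, 0.8, -0.2]
opening: 0.0868
gripper_force: 0.0
```

```bash
python3 - <<'E'
from h import *
o=ctrl.get_obs();print(o['clock'],o['tool_pos'],o['orientation'])
p,d,P=cloud('wrist');save(p,'w6.png')
p,d,P=cloud('top');save(p,'t6.png'); z=P[...,2]
m=(abs(P[...,0]-.397)<.09)&(abs(P[...,1]-.362)<.08)&(z>.06)&(z<.14);print('col',*blob(P,m))
plan([(619,53.5,150,-180.4),(619,53.5,10.5,-180.4)])
E
```

```text
12.7 [0.51460954 0.19922943 0.19558986] [-1.79940277e+02 -2.08370991e-02  1.79424668e+02]
col [395.9 362.1 119.1 117.8  70.7  -9.8] 1530
(619, 53.5, 150, -180.4) t [-107.0, -147.0, 46.0] r [-0.0, -0.01, -0.03] rows 3.8
(619, 53.5, 10.5, -180.4) t [-0.0, -0.0, 139.0] r [-0.0, 0.0, 0.0] rows 2.8
```

{"name": "arm_command", "arguments": {
  "steps": [
    {"translation": [-28,-39,12],"rotation": [0,0,0],"claw": 87},
    {"translation": [-56,-77,24],"rotation": [0,0,0],"claw": 87},
    {"translation": [-84,-115,36],"rotation": [0,0,0],"claw": 87},
    {"translation": [-107,-147,46],"rotation": [0,0,0],"claw": 87},
    {"translation": [-107,-147,46],"rotation": [0,0,0],"claw": 87}
  ]
}}

```text
clock: 13.3
tool_pos: [0.6195, 0.0528, 0.1475]
orientation: [-179.9, -0.2, 179.5]
force: [-1.2, 0.1, -0.2]
opening: 0.0871
gripper_force: 0.0
```

{"name": "arm_command", "arguments": {
  "steps": [
    {"translation": [0,0,45],"rotation": [0,0,0],"claw": 87},
    {"translation": [0,0,90],"rotation": [0,0,0],"claw": 87},
    {"translation": [0,0,125],"rotation": [0,0,0],"claw": 87},
    {"translation": [0,0,139],"rotation": [0,0,0],"claw": 87},
    {"translation": [0,0,139],"rotation": [0,0,0],"claw": 87}
  ]
}}

```text
clock: 13.8
tool_pos: [0.6174, 0.0559, 0.0093]
orientation: [-179.9, -0.2, 179.7]
force: [0.3, -0.4, 1.0]
opening: 0.0874
gripper_force: 0.0
```

{"name": "arm_command", "arguments": {
  "steps": [
    {"translation": [0,0,0],"rotation": [0,0,0],"claw": 40},
    {"translation": [0,0,0],"rotation": [0,0,0],"claw": 40},
    {"translation": [0,0,0],"rotation": [0,0,0],"claw": 40},
    {"translation": [0,0,0],"rotation": [0,0,0],"claw": 40}
  ]
}}

```text
clock: 14.2
tool_pos: [0.6199, 0.0556, 0.013]
orientation: [179.9, 0.2, 179.6]
force: [-1.4, 0.7, 6.5]
opening: 0.0678
gripper_force: 30.0
```

{"name": "arm_command", "arguments": {
  "steps": [
    {"translation": [0,0,-20],"rotation": [0,0,0],"claw": 40},
    {"translation": [0,0,-60],"rotation": [0,0,0],"claw": 40},
    {"translation": [0,0,-110],"rotation": [0,0,0],"claw": 40},
    {"translation": [0,0,-155],"rotation": [0,0,0],"claw": 40},
    {"translation": [0,0,-205],"rotation": [0,0,0],"claw": 40}
  ]
}}

```text
clock: 14.7
tool_pos: [0.6179, 0.0549, 0.2179]
orientation: [180.0, -0.0, 179.6]
force: [1.2, 0.0, -1.9]
opening: 0.0679
gripper_force: 30.0
```

{"name": "arm_command", "arguments": {
  "steps": [
    {"translation": [14,32,0],"rotation": [0,0,0.5],"claw": 40},
    {"translation": [32,73,0],"rotation": [0,0,1],"claw": 40},
    {"translation": [50,114,0],"rotation": [0,0,1.5],"claw": 40},
    {"translation": [68,155,0],"rotation": [0,0,1.83],"claw": 40},
    {"translation": [86,196,0],"rotation": [0,0,1.83],"claw": 40}
  ]
}}

```text
clock: 15.2
tool_pos: [0.5329, 0.253, 0.2166]
orientation: [179.9, 0.0, 170.4]
force: [1.1, 0.8, -1.6]
opening: 0.0679
gripper_force: 30.0
```

```bash
python3 - <<'E'
from h import *
o=ctrl.get_obs();print(o['clock'],o['tool_pos'],o['orientation'])
plan([(491,351,215,-189.6)])
E
```

```text
15.2 [0.53294822 0.2529937  0.21664512] [1.79941194e+02 1.71152108e-02 1.70367206e+02]
(491, 351, 215, -189.6) t [58.0, 90.0, 2.0] r [0.01, 0.0, -0.01] rows 2.1
```

{"name": "arm_command", "arguments": {
  "steps": [
    {"translation": [25,38,1],"rotation": [0,0,0],"claw": 40},
    {"translation": [50,77,1],"rotation": [0,0,0],"claw": 40},
    {"translation": [58,90,1],"rotation": [0,0,0],"claw": 40},
    {"translation": [58,90,1],"rotation": [0,0,0],"claw": 40},
    {"translation": [58,90,1],"rotation": [0,0,0],"claw": 40}
  ]
}}

```text
clock: 15.7
tool_pos: [0.4916, 0.3499, 0.2151]
orientation: [-180.0, -0.0, 170.5]
force: [-0.8, -0.6, -1.1]
opening: 0.0681
gripper_force: 30.0
```

```bash
python3 - <<'E'
from h import *
save(look(120),'w7.png')
E
```

```text
15.7 [0.49157079 0.3498742  0.21511203] [-1.79995341e+02 -8.99716331e-03  1.70495937e+02] [-0.8 -0.6 -1.1]
column far [153.2 153.8 154.3 154.  153.4] near 56.3 y [[-34.6, 32.4], [-34.3, 32.8], [-34.8, 32.5], [-34.7, 32.4], [-34.5, 32.3]]
held far [59.2 59.6 59.6 59.5 59.2] near 25.2 y [[-33.6, 33.3], [-33.5, 33.2]]
```

{"name": "arm_command", "arguments": {
  "steps": [
    {"translation": [45,-1,0],"rotation": [0,0,0],"claw": 40},
    {"translation": [94.5,-1,0],"rotation": [0,0,0],"claw": 40},
    {"translation": [94.5,-1,0],"rotation": [0,0,0],"claw": 40},
    {"translation": [94.5,-1,40],"rotation": [0,0,0],"claw": 40},
    {"translation": [94.5,-1,72],"rotation": [0,0,0],"claw": 40}
  ]
}}

```text
clock: 16.25
tool_pos: [0.3989, 0.3642, 0.143]
orientation: [179.8, 0.0, 170.4]
force: [1.1, 0.1, -2.7]
opening: 0.0678
gripper_force: 30.0
```

{"name": "arm_command", "arguments": {
  "steps": [
    {"translation": [0,0,4],"rotation": [0,0,0],"claw": 40},
    {"translation": [0,0,8],"rotation": [0,0,0],"claw": 40},
    {"translation": [0,0,12],"rotation": [0,0,0],"claw": 40},
    {"translation": [0,0,12],"rotation": [0,0,0],"claw": 40},
    {"translation": [0,0,12],"rotation": [0,0,0],"claw": 40}
  ]
}}

```text
clock: 16.75
tool_pos: [0.3989, 0.3652, 0.132]
orientation: [179.9, 0.0, 170.5]
force: [-0.3, -0.8, -0.8]
opening: 0.0678
gripper_force: 30.0
```

```bash
python3 - <<'E'
from h import *
o=ctrl.get_obs();print(o['clock'],o['tool_pos'],o['orientation'],o['force'],o['moment'])
plan([(491.6-.986*94.5-.17,349.9+.165*94.5-1,127.5,-189.5)])
E
```

```text
16.75 [0.39893965 0.36521028 0.13199953] [1.79914044e+02 3.66524042e-02 1.70451972e+02] [-0.26920865 -0.76483246 -0.7726329 ] [-0.04797135 -0.00841905 -0.01948508]
(398.253, 364.49249999999995, 127.5, -189.5) t [1.0, -1.0, 4.0] r [0.02, 0.01, -0.01] rows 0.1
```

{"name": "arm_command", "arguments": {
  "steps": [
    {"translation": [0.5,-0.5,2],"rotation": [0,0,0],"claw": 40},
    {"translation": [0.5,-0.5,4],"rotation": [0,0,0],"claw": 40},
    {"translation": [0.5,-0.5,4],"rotation": [0,0,0],"claw": 40},
    {"translation": [0.5,-0.5,4],"rotation": [0,0,0],"claw": 40},
    {"translation": [0.5,-0.5,4],"rotation": [0,0,0],"claw": 86}
  ]
}}

```text
clock: 17.25
tool_pos: [0.3983, 0.3651, 0.1286]
orientation: [179.9, 0.1, 170.5]
force: [0.6, -0.3, -0.4]
opening: 0.0718
gripper_force: 0.0
```

{"name": "arm_command", "arguments": {
  "steps": [
    {"translation": [0,0,0],"rotation": [0,0,0],"claw": 86},
    {"translation": [0,0,0],"rotation": [0,0,0],"claw": 86},
    {"translation": [0,0,-40],"rotation": [0,0,0],"claw": 86},
    {"translation": [0,0,-85],"rotation": [0,0,0],"claw": 86},
    {"translation": [-10,-14,-90],"rotation": [0,0,0],"claw": 86}
  ]
}}

```text
clock: 17.75
tool_pos: [0.4073, 0.352, 0.2224]
orientation: [179.6, 0.3, 170.6]
force: [0.9, 0.4, -0.0]
opening: 0.0859
gripper_force: 0.0
```

{"name": "arm_command", "arguments": {
  "steps": [
    {"translation": [-25,-35,0],"rotation": [0,0,0],"claw": 87},
    {"translation": [-53,-75,0],"rotation": [0,0,0],"claw": 87},
    {"translation": [-81,-115,0],"rotation": [0,0,0],"claw": 87},
    {"translation": [-109,-155,0],"rotation": [0,0,0],"claw": 87},
    {"translation": [-137,-195,0],"rotation": [0,0,0],"claw": 87}
  ]
}}

```text
clock: 18.25
tool_pos: [0.5088, 0.1321, 0.217]
orientation: [180.0, 0.0, 170.5]
force: [1.7, 0.5, -0.4]
opening: 0.087
gripper_force: 0.0
```

{"name": "arm_command", "arguments": {
  "steps": [
    {"translation": [-28,-40,10],"rotation": [0,0,-0.2],"claw": 87},
    {"translation": [-56,-80,20],"rotation": [0,0,-0.2],"claw": 87},
    {"translation": [-84,-120,35],"rotation": [0,0,-0.2],"claw": 87},
    {"translation": [-110,-160,45],"rotation": [0,0,-0.2],"claw": 87},
    {"translation": [-110,-160,45],"rotation": [0,0,-0.2],"claw": 87}
  ]
}}

```text
clock: 18.75
tool_pos: [0.5905, -0.0471, 0.1693]
orientation: [-179.9, -0.2, 171.2]
force: [-0.5, 0.1, 0.5]
opening: 0.0871
gripper_force: 0.0
```

```bash
python3 - <<'E'
from h import *
o=ctrl.get_obs();print(o['clock'],o['tool_pos'],o['orientation'])
p,d,P=cloud('top'); z=P[...,2]
m=(abs(P[...,0]-.397)<.09)&(abs(P[...,1]-.362)<.08)&(z>.06)&(z<.18);print('col',*blob(P,m))
plan([(617.5,-97,100,-188.7),(617.5,-97,10.5,-188.7),(617.5,-97,255,-188.7),(491,351,255,-189.5)])
E
```

```text
18.75 [ 0.59049156 -0.04710451  0.16928374] [-179.89525813   -0.18772499  171.16736454]
col [396.  363.  158.6 118.   71.9  -9.9] 1885
(617.5, -97, 100, -188.7) t [-35.0, -47.0, 70.0] r [-0.01, -0.03, -0.02] rows 1.8
(617.5, -97, 10.5, -188.7) t [-0.0, 0.0, 90.0] r [-0.0, 0.0, -0.0] rows 1.8
(617.5, -97, 255, -188.7) t [-0.0, -0.0, -245.0] r [-0.0, 0.0, -0.0] rows 4.9
(491, 351, 255, -189.5) t [193.0, 424.0, -0.0] r [-0.0, 0.0, 0.16] rows 9.3
```

{"name": "arm_command", "arguments": {
  "steps": [
    {"translation": [-20,-27,30],"rotation": [0,0,0],"claw": 87},
    {"translation": [-35,-47,65],"rotation": [0,0,0],"claw": 87},
    {"translation": [-35,-47,105],"rotation": [0,0,0],"claw": 87},
    {"translation": [-35,-47,145],"rotation": [0,0,0],"claw": 87},
    {"translation": [-35,-47,159],"rotation": [0,0,0],"claw": 87}
  ]
}}

```text
clock: 19.3
tool_pos: [0.6152, -0.0933, 0.0093]
orientation: [-179.9, -0.3, 171.5]
force: [-0.9, 0.7, -0.6]
opening: 0.0871
gripper_force: 0.0
```

{"name": "arm_command", "arguments": {
  "steps": [
    {"translation": [0,0,0],"rotation": [0,0,0],"claw": 87},
    {"translation": [0,0,0],"rotation": [0,0,0],"claw": 40},
    {"translation": [0,0,0],"rotation": [0,0,0],"claw": 40},
    {"translation": [0,0,0],"rotation": [0,0,0],"claw": 40},
    {"translation": [0,0,0],"rotation": [0,0,0],"claw": 40}
  ]
}}

```text
clock: 19.8
tool_pos: [0.6192, -0.0935, 0.0151]
orientation: [180.0, 0.2, 171.5]
force: [-1.3, 0.8, 7.5]
opening: 0.0683
gripper_force: 30.0
```

{"name": "arm_command", "arguments": {
  "steps": [
    {"translation": [0,0,-20],"rotation": [0,0,0],"claw": 40},
    {"translation": [0,0,-65],"rotation": [0,0,0],"claw": 40},
    {"translation": [0,0,-115],"rotation": [0,0,0],"claw": 40},
    {"translation": [0,0,-165],"rotation": [0,0,0],"claw": 40},
    {"translation": [0,0,-215],"rotation": [0,0,0],"claw": 40}
  ]
}}

```text
clock: 20.3
tool_pos: [0.6173, -0.0937, 0.2309]
orientation: [180.0, 0.1, 171.5]
force: [1.7, 0.7, -1.4]
opening: 0.0677
gripper_force: 30.0
```

{"name": "arm_command", "arguments": {
  "steps": [
    {"translation": [15,33,-15],"rotation": [0,0,0],"claw": 40},
    {"translation": [34,75,-30],"rotation": [0,0,0],"claw": 40},
    {"translation": [54,118,-30],"rotation": [0,0,0],"claw": 40},
    {"translation": [75,163,-30],"rotation": [0,0,0],"claw": 40},
    {"translation": [95,207,-30],"rotation": [0,0,0],"claw": 40}
  ]
}}

```text
clock: 20.8
tool_pos: [0.5535, 0.1266, 0.2591]
orientation: [179.9, 0.1, 171.4]
force: [1.0, 0.3, -1.5]
opening: 0.068
gripper_force: 30.0
```

{"name": "arm_command", "arguments": {
  "steps": [
    {"translation": [20,45,0],"rotation": [0,0,0.1],"claw": 40},
    {"translation": [40,89,0],"rotation": [0,0,0.16],"claw": 40},
    {"translation": [60,133,0],"rotation": [0,0,0.16],"claw": 40},
    {"translation": [80,178,0],"rotation": [0,0,0.16],"claw": 40},
    {"translation": [97,215,0],"rotation": [0,0,0.16],"claw": 40}
  ]
}}

```text
clock: 21.3
tool_pos: [0.4893, 0.3543, 0.2588]
orientation: [179.9, 0.0, 170.7]
force: [0.6, -0.3, -1.9]
opening: 0.068
gripper_force: 30.0
```

{"name": "arm_command", "arguments": {
  "steps": [
    {"translation": [0,0,0],"rotation": [0,0,0],"claw": 40},
    {"translation": [0,0,0],"rotation": [0,0,0],"claw": 40},
    {"translation": [0,0,0],"rotation": [0,0,0],"claw": 40}
  ]
}}

```text
clock: 21.6
tool_pos: [0.4905, 0.3514, 0.2583]
orientation: [180.0, 0.0, 170.7]
force: [0.0, -0.4, -0.9]
opening: 0.0677
gripper_force: 30.0
```

```bash
python3 - <<'E'
from h import *
save(look(160),'w8.png')
E
```

```text
21.6 [0.49051394 0.35143207 0.25829712] [1.79985642e+02 5.13001958e-04 1.70650560e+02] [ 0.  -0.4 -0.9]
column far [151.8 152.4 152.8 152.3 151.8] near 56.8 y [[-35.0, 31.6], [-34.8, 31.9], [-35.3, 31.6], [-35.1, 31.5], [-35.0, 31.3]]
held far [59.8 60.  60.1 60.1 59.7] near 25.2 y [[-33.5, 33.3], [-33.4, 33.2]]
```

{"name": "arm_command", "arguments": {
  "steps": [
    {"translation": [45,-1.5,0],"rotation": [0,0,0],"claw": 40},
    {"translation": [92.5,-1.5,0],"rotation": [0,0,0],"claw": 40},
    {"translation": [92.5,-1.5,0],"rotation": [0,0,0],"claw": 40},
    {"translation": [92.5,-1.5,40],"rotation": [0,0,0],"claw": 40},
    {"translation": [92.5,-1.5,75],"rotation": [0,0,0],"claw": 40}
  ]
}}

```text
clock: 22.15
tool_pos: [0.3995, 0.3653, 0.1834]
orientation: [179.8, 0.1, 170.6]
force: [-0.7, 0.8, -2.0]
opening: 0.0677
gripper_force: 30.0
```

{"name": "arm_command", "arguments": {
  "steps": [
    {"translation": [0,0,4],"rotation": [0,0,0],"claw": 40},
    {"translation": [0,0,8],"rotation": [0,0,0],"claw": 40},
    {"translation": [0,0,11],"rotation": [0,0,0],"claw": 40},
    {"translation": [0,0,11],"rotation": [0,0,0],"claw": 40},
    {"translation": [0,0,11],"rotation": [0,0,0],"claw": 40}
  ]
}}

```text
clock: 22.65
tool_pos: [0.3996, 0.366, 0.1731]
orientation: [179.9, 0.0, 170.7]
force: [0.7, -0.1, -1.1]
opening: 0.0679
gripper_force: 30.0
```

```bash
python3 - <<'E'
from h import *
o=ctrl.get_obs();print(o['clock'],o['tool_pos'],o['orientation'],o['force'],o['moment'])
plan([(490.5-.986*92.5-.24,351.4+.163*92.5-1.5,168,-189.3)])
E
```

```text
22.65 [0.3995623  0.36602785 0.17311554] [1.79905734e+02 4.21734124e-02 1.70652925e+02] [ 0.6999795  -0.09227621 -1.11555173] [-0.00966126 -0.08288633 -0.03567331]
(399.055, 364.97749999999996, 168, -189.3) t [0.0, -1.0, 5.0] r [0.02, 0.01, -0.01] rows 0.1
```

{"name": "arm_command", "arguments": {
  "steps": [
    {"translation": [0,-1,2],"rotation": [0,0,0],"claw": 40},
    {"translation": [0,-1,4],"rotation": [0,0,0],"claw": 40},
    {"translation": [0,-1,4.5],"rotation": [0,0,0],"claw": 40},
    {"translation": [0,-1,4.5],"rotation": [0,0,0],"claw": 40},
    {"translation": [0,-1,4.5],"rotation": [0,0,0],"claw": 86}
  ]
}}

```text
clock: 23.15
tool_pos: [0.3994, 0.3657, 0.17]
orientation: [179.8, 0.1, 170.7]
force: [0.5, 0.5, -0.2]
opening: 0.0712
gripper_force: 0.0
```

{"name": "arm_command", "arguments": {
  "steps": [
    {"translation": [0,0,0],"rotation": [0,0,0],"claw": 86},
    {"translation": [0,0,0],"rotation": [0,0,0],"claw": 86},
    {"translation": [0,0,-40],"rotation": [0,0,0],"claw": 86},
    {"translation": [0,0,-80],"rotation": [0,0,0],"claw": 86},
    {"translation": [-10,-10,-90],"rotation": [0,0,0],"claw": 86}
  ]
}}

```text
clock: 23.65
tool_pos: [0.4084, 0.3551, 0.2618]
orientation: [179.7, 0.2, 170.8]
force: [0.8, 0.1, -0.2]
opening: 0.0864
gripper_force: 0.0
```

{"name": "arm_command", "arguments": {
  "steps": [
    {"translation": [-33,-33,0],"rotation": [0,0,-0.8],"claw": 60},
    {"translation": [-68,-68,0],"rotation": [0,0,-1.6],"claw": 50},
    {"translation": [-103,-103,0],"rotation": [0,0,-2.4],"claw": 40},
    {"translation": [-138,-138,0],"rotation": [0,0,-3.2],"claw": 40},
    {"translation": [-172,-172,0],"rotation": [0,0,-3.86],"claw": 40}
  ]
}}

```text
clock: 24.15
tool_pos: [0.5499, 0.1535, 0.2572]
orientation: [-180.0, -0.0, -169.9]
force: [0.4, 0.4, 0.4]
opening: 0.0516
gripper_force: 0.0
```

{"name": "arm_command", "arguments": {
  "steps": [
    {"translation": [0,0,0],"rotation": [0,0,0],"claw": 40}
  ]
}}

```text
clock: 24.25
tool_pos: [0.5512, 0.1509, 0.2565]
orientation: [-179.9, -0.1, -170.2]
force: [-0.3, -0.6, -0.7]
opening: 0.0438
gripper_force: 0.0
```

```bash
python3 - <<'E'
from h import *
o=ctrl.get_obs();print(o['clock'],o['tool_pos'],o['orientation'])
p,d,P=cloud('top'); z=P[...,2]; save(p,'t9.png')
m=(abs(P[...,0]-.397)<.09)&(abs(P[...,1]-.362)<.08)&(z>.06)&(z<.25);print('col',*blob(P,m))
m=(P[...,0]>.5)&(P[...,0]<.74)&(P[...,1]>.2)&(P[...,1]<.43)
print('bin',*blob(P,m&(z>.03)&(z<.08)),*blob(P,m&(z>.05)&(z<.08)))
E
```

```text
24.25 [0.55115841 0.15092375 0.25650461] [-1.79917108e+02 -6.87608045e-02 -1.70207762e+02]
col [417.1 332.9 164.8 104.9  47.9  22.5] 733
bin [544.  345.4  57.9  70.1  29.5  75.6] 135 [543.6 345.   58.5  70.3  26.2  79.6] 110
```

View pics/t9.png

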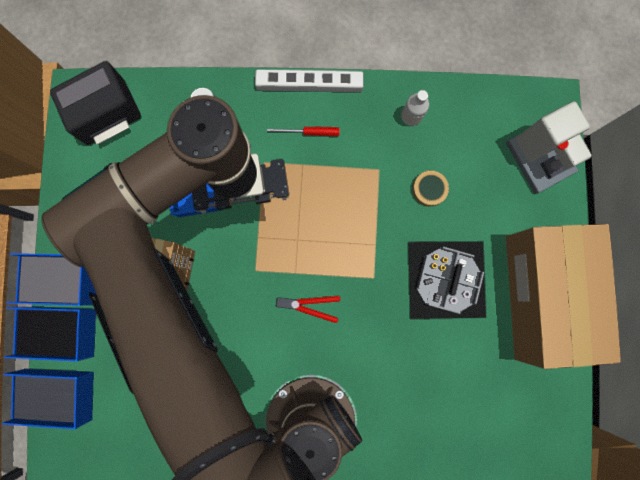

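The top view shows the sheet cleared, but the arm hides the bin and column. I'll step aside to the right for a look.

{"name": "arm_command", "arguments": {
  "steps": [
    {"translation": [8,-46,0],"rotation": [0,0,0],"claw": 40},
    {"translation": [17,-95,0],"rotation": [0,0,0],"claw": 40},
    {"translation": [25,-144,0],"rotation": [0,0,0],"claw": 40},
    {"translation": [34,-194,0],"rotation": [0,0,0],"claw": 40},
    {"translation": [42,-240,0],"rotation": [0,0,0],"claw": 40}
  ]
}}

```text
clock: 24.8
tool_pos: [0.5486, -0.0891, 0.2574]
orientation: [180.0, 0.0, -170.0]
force: [0.6, 0.2, 1.2]
opening: 0.0397
gripper_force: 0.0
```

```bash
cat > binlook.py <<'E'
from h import *
o=ctrl.get_obs();print(o['clock'],o['tool_pos'],o['orientation'])
p,d,P=cloud('top'); z=P[...,2]; save(p,'t10.png')
m=(abs(P[...,0]-.397)<.09)&(abs(P[...,1]-.362)<.08)&(z>.06)&(z<.25);print('col',*blob(P,m))
m=(P[...,0]>.5)&(P[...,0]<.74)&(P[...,1]>.2)&(P[...,1]<.43)
print('bin',*blob(P,m&(z>.03)&(z<.08)),*blob(P,m&(z>.05)&(z<.08)))
E
python3 binlook.py
```

```text
24.8 [ 0.54864333 -0.08914625  0.25739485] [ 1.79992672e+02  4.85984044e-03 -1.69989834e+02]
col [396.8 363.  198.3 118.7  73.3  -9.5] 2235
bin [619.  334.6  57.  156.6 113.8  11.3] 530 [594.5 369.8  59.  178.9  82.1  39.6] 342
```

```bash
python3 - <<'E'
from h import *
plan([(632,262,160,-169.8)])
E
```

```text
(632, 262, 160, -169.8) t [-144.0, 337.0, 97.0] r [-0.01, -0.01, -0.07] rows 7.6
```

{"name": "arm_command", "arguments": {
  "steps": [
    {"translation": [-20,45,0],"rotation": [0,0,0],"claw": 44},
    {"translation": [-40,90,0],"rotation": [0,0,0],"claw": 44},
    {"translation": [-60,135,0],"rotation": [0,0,0],"claw": 44},
    {"translation": [-80,180,0],"rotation": [0,0,0],"claw": 44},
    {"translation": [-99,224,0],"rotation": [0,0,0],"claw": 44}
  ]
}}

```text
clock: 25.35
tool_pos: [0.6076, 0.1526, 0.2573]
orientation: [180.0, 0.0, -170.0]
force: [1.1, -0.9, 0.5]
opening: 0.0437
gripper_force: 0.0
```

{"name": "arm_command", "arguments": {
  "steps": [
    {"translation": [-15,35,30],"rotation": [0,0,0],"claw": 44},
    {"translation": [-30,70,60],"rotation": [0,0,0],"claw": 44},
    {"translation": [-45,105,90],"rotation": [0,0,0],"claw": 44},
    {"translation": [-45,113,97],"rotation": [0,0,0],"claw": 44},
    {"translation": [-45,113,97],"rotation": [0,0,0],"claw": 44}
  ]
}}

```text
clock: 25.85
tool_pos: [0.6309, 0.2704, 0.1577]
orientation: [-179.9, -0.2, -169.9]
force: [-0.8, -1.2, 0.1]
opening: 0.0442
gripper_force: 0.0
```

{"name": "arm_command", "arguments": {
  "steps": [
    {"translation": [0,0,0],"rotation": [0,0,0],"claw": 44},
    {"translation": [0,0,0],"rotation": [0,0,0],"claw": 44}
  ]
}}

```text
clock: 26.05
tool_pos: [0.6331, 0.2682, 0.1622]
orientation: [180.0, 0.1, -170.1]
force: [0.1, -0.4, 0.8]
opening: 0.044
gripper_force: 0.0
```

```bash
python3 - <<'E'
from h import *
o=ctrl.get_obs();print(o['clock'],o['tool_pos'],o['orientation'])
p,d,P=cloud('wrist'); T=tool(P,o); z=P[...,2]; save(p,'w10.png')
for x in (30,40,50,60,68):
    q=T[(abs(T[...,0]-x)<3)&(z>.054)&(z<.07)&(T[...,1]<30)]
    print(x,len(q),np.percentile(q[:,1],[1,50,99]).round(1) if len(q) else '')
q=T[(z>.05)&(z<.07)&(T[...,0]>0)&(T[...,0]<130)]; print(np.percentile(q[:,0],[1,99]).round(1),np.percentile(q[:,1],[.5,99.5]).round(1),np.median(P[(z>.05)&(z<.07)][:,2]))
E
```

```text
26.05 [0.63307312 0.26822176 0.16218035] [ 1.79954470e+02  1.18795590e-01 -1.70065965e+02]
30 114 [-10.9  -6.5  -1.4]
40 113 [-10.8  -5.7  -1.4]
50 109 [-11.4  -6.4  -2.1]
60 125 [-11.3  -7.   -2. ]
68 158 [-11.2  -4.8  28.5]
[ 1.7 86.9] [-11.1 255.4] 0.06032183080348497
```

View pics/w10.png

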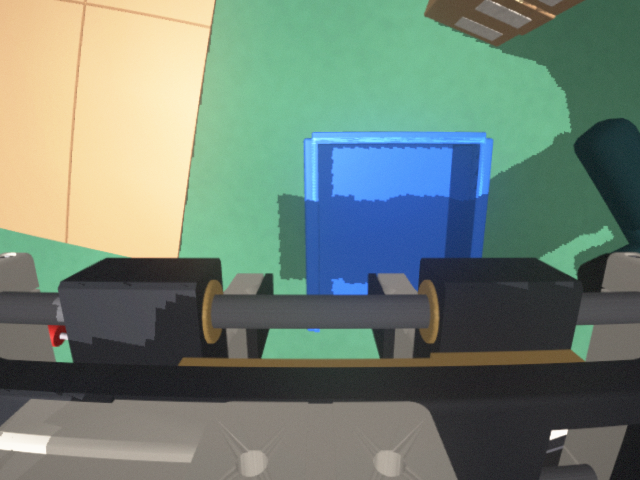

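Bin upright, -y rim at px (313,135–330), 6.3 mm to the tool's -y side. I'll descend and pinch it there.

{"name": "arm_command", "arguments": {
  "steps": [
    {"translation": [0,-6,0],"rotation": [0,0,-0.1],"claw": 44},
    {"translation": [0,-6,45],"rotation": [0,0,-0.1],"claw": 44},
    {"translation": [0,-6,90],"rotation": [0,0,-0.1],"claw": 44},
    {"translation": [0,-6,120],"rotation": [0,0,-0.1],"claw": 44},
    {"translation": [0,-6,128],"rotation": [0,0,-0.1],"claw": 44}
  ]
}}

```text
clock: 26.6
tool_pos: [0.632, 0.2605, 0.0293]
orientation: [-179.9, -0.3, -169.6]
force: [0.2, -0.3, -0.1]
opening: 0.0439
gripper_force: 0.0
```

{"name": "arm_command", "arguments": {
  "steps": [
    {"translation": [0,0,0],"rotation": [0,0,0],"claw": 44},
    {"translation": [0,0,0],"rotation": [0,0,0],"claw": 3},
    {"translation": [0,0,0],"rotation": [0,0,0],"claw": 3},
    {"translation": [0,0,0],"rotation": [0,0,0],"claw": 3},
    {"translation": [0,0,0],"rotation": [0,0,0],"claw": 3}
  ]
}}

```text
clock: 27.1
tool_pos: [0.6341, 0.2632, 0.0337]
orientation: [180.0, 0.1, -169.5]
force: [-0.1, -0.0, -1.3]
opening: 0.0173
gripper_force: 0.0
```

{"name": "arm_command", "arguments": {
  "steps": [
    {"translation": [0,0,0],"rotation": [0,0,0],"claw": 3},
    {"translation": [0,0,0],"rotation": [0,0,0],"claw": 3},
    {"translation": [0,0,-10],"rotation": [0,0,0],"claw": 3},
    {"translation": [0,0,-20],"rotation": [0,0,0],"claw": 3},
    {"translation": [0,0,-20],"rotation": [0,0,0],"claw": 3}
  ]
}}

```text
clock: 27.6
tool_pos: [0.6347, 0.2634, 0.0545]
orientation: [179.9, 0.2, -169.5]
force: [0.0, 0.1, -0.7]
opening: 0.0098
gripper_force: 30.0
```

```bash
python3 - <<'E'
from h import *
o=ctrl.get_obs();print(o['clock'],o['tool_pos'],o['orientation'],o['moment'])
p,d,P=cloud('wrist'); T=tool(P,o); z=P[...,2]; save(p,'w11.png'); np.save('w11.npy',P)
m=(T[...,2]>-35)&(T[...,2]<5)&(T[...,0]>25)&(T[...,0]<95)&(T[...,1]>-15)&(T[...,1]<150)
q=T[m]; 
for y in (0,40,80,120): s=q[abs(q[:,1]-y)<6]; print(y,len(s),np.percentile(s[:,0],[95,99.5]).round(1) if len(s)else'',s[s[:,0]>np.percentile(s[:,0],90)][:,2].mean().round(1) if len(s)else'')
print(np.percentile(q[:,1],[.5,99.5]))
E
```

```text
27.6 [0.6347162  0.26337883 0.05450891] [ 1.79946171e+02  1.51634448e-01 -1.69516753e+02] [-0.09898618 -0.00871845  0.02767784]
0 3769 [73.3 77.3] -27.6
40 842 [77.3 77.7] -27.5
80 768 [77.3 77.8] -27.3
120 6916 [69.9 76.8] -19.5
[ -4.40661013 127.29968455]
```

View pics/w11.png

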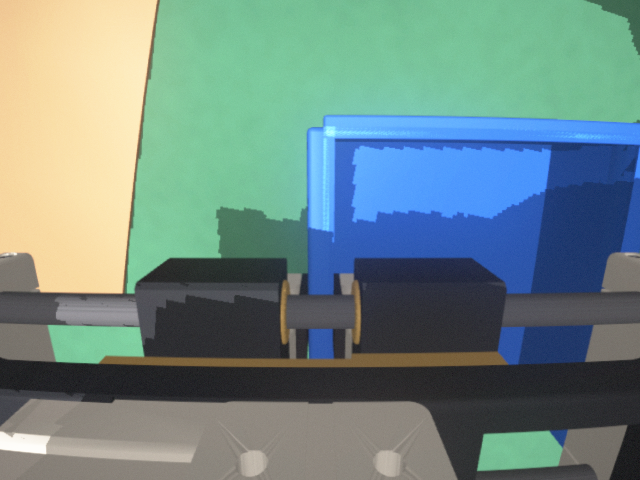

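```bash
python3 - <<'E'
from h import *
plan([(634.7,263.4,110,-169.5),(586,95,110,-176),(538.3,-73.6,110,-182.7),(538.3,-73.6,45,-182.7)])
E
```

```text
(634.7, 263.4, 110, -169.5) t [-1.0, 0.0, -56.0] r [0.01, 0.02, -0.01] rows 1.1
(586, 95, 110, -176) t [79.0, -156.0, -0.0] r [-0.0, -0.0, 1.3] rows 3.5
(538.3, -73.6, 110, -182.7) t [59.0, -165.0, -0.0] r [-0.0, -0.0, 1.34] rows 3.5
(538.3, -73.6, 45, -182.7) t [0.0, -0.0, 65.0] r [-0.0, -0.0, 0.0] rows 1.3
```

Moving gently, since the bin is held off-centre.

{"name": "arm_command", "arguments": {
  "steps": [
    {"translation": [0,0,-20],"rotation": [0,0,0],"claw": 3},
    {"translation": [0,0,-40],"rotation": [0,0,0],"claw": 3},
    {"translation": [0,0,-56],"rotation": [0,0,0],"claw": 3},
    {"translation": [0,0,-56],"rotation": [0,0,0],"claw": 3}
  ]
}}

```text
clock: 28.05
tool_pos: [0.6349, 0.2635, 0.1108]
orientation: [179.9, 0.2, -169.5]
force: [0.3, 0.2, -1.7]
opening: 0.0096
gripper_force: 30.0
```

{"name": "arm_command", "arguments": {
  "steps": [
    {"translation": [10,-20,0],"rotation": [0,0,0.2],"claw": 3},
    {"translation": [25,-50,0],"rotation": [0,0,0.4],"claw": 3},
    {"translation": [42,-83,0],"rotation": [0,0,0.7],"claw": 3},
    {"translation": [60,-119,0],"rotation": [0,0,1],"claw": 3},
    {"translation": [79,-156,0],"rotation": [0,0,1.3],"claw": 3}
  ]
}}

```text
clock: 28.55
tool_pos: [0.5831, 0.0936, 0.1071]
orientation: [-180.0, -0.1, -176.1]
force: [0.6, -0.8, -0.8]
opening: 0.0094
gripper_force: 30.0
```

{"name": "arm_command", "arguments": {
  "steps": [
    {"translation": [14,-38,0],"rotation": [0,0,0.3],"claw": 3},
    {"translation": [28,-76,0],"rotation": [0,0,0.6],"claw": 3},
    {"translation": [41,-112,0],"rotation": [0,0,0.9],"claw": 3},
    {"translation": [52,-143,0],"rotation": [0,0,1.2],"claw": 3},
    {"translation": [59,-165,0],"rotation": [0,0,1.34],"claw": 3}
  ]
}}

```text
clock: 29.05
tool_pos: [0.5352, -0.0755, 0.1074]
orientation: [-180.0, -0.1, 177.1]
force: [0.1, -0.3, -1.3]
opening: 0.0097
gripper_force: 30.0
```

{"name": "arm_command", "arguments": {
  "steps": [
    {"translation": [0,0,0],"rotation": [0,0,0],"claw": 3},
    {"translation": [0,0,20],"rotation": [0,0,0],"claw": 3},
    {"translation": [0,0,40],"rotation": [0,0,0],"claw": 3},
    {"translation": [0,0,60],"rotation": [0,0,0],"claw": 3},
    {"translation": [0,0,60],"rotation": [0,0,0],"claw": 3}
  ]
}}

```text
clock: 29.55
tool_pos: [0.5345, -0.0737, 0.0453]
orientation: [-179.9, -0.3, 177.2]
force: [0.8, 0.4, -1.4]
opening: 0.0095
gripper_force: 30.0
```

```bash
python3 - <<'E'
from h import *
o=ctrl.get_obs();print(o['clock'],o['tool_pos'],o['orientation'],o['force'],o['moment'],o['joint_pos'].round(1))
p,d,P=cloud('wrist'); T=tool(P,o); z=P[...,2]; save(p,'w12.png'); np.save('w12.npy',P)
hsv=cv2.cvtColor(p,cv2.COLOR_RGB2HSV)
s=(hsv[...,0]<25)&(hsv[...,1]>50)&(z<.012)&(z>-.008)
print('sheet pts',s.sum(),(P[s][:,0].min()*1000).round(1),np.percentile(P[s][:,0],.5)*1000)
for y in (-140,-110,-80,70,100,130):
    q=P[s&(abs(P[...,1]*1000-y)<5)]; print(y,len(q),np.percentile(q[:,0],.5).round(4) if len(q)>50 else '')
m=(hsv[...,0]>100)&(hsv[...,0]<125)&(hsv[...,1]>120)
q=P[m]; 
for y in (-60,-20,20,60): t=q[abs(q[:,1]*1000-y)<5]; k=t[t[:,0]<np.percentile(t[:,0],10)]; print('bin',y,np.percentile(t[:,0],.5).round(4),k[:,2].max().round(4))
print(np.nanmin(P[s][:,1]),np.nanmax(P[s][:,1]))
E
```

```text
29.55 [ 0.53445367 -0.07370759  0.04533833] [-179.9498487    -0.3256244   177.23592216] [ 0.80617309  0.36777755 -1.35145869] [-0.12977262  0.09545272 -0.01706574] [ 1.290e+01  1.900e+01 -2.890e+01 -1.000e-01 -4.240e+01 -1.057e+02]
sheet pts 82785 385.1 390.22383559151467
-140 4643 0.3888
-110 4729 0.3911
-80 3316 0.3929
70 2426 0.3948
100 1914 0.3945
130 0 
bin -60 0.4582 0.0752
bin -20 0.4598 0.0754
bin 20 0.4616 0.0748
bin 60 0.4972 0.0729
-0.25749377325677775 0.11248251998995147
```

View pics/w12.png

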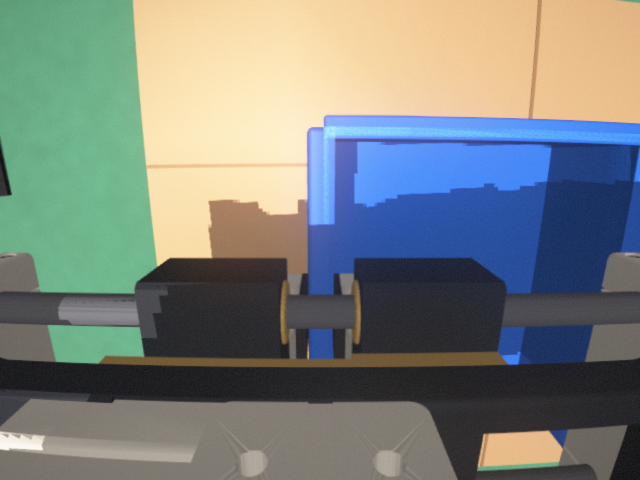

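{"name": "arm_command", "arguments": {
  "steps": [
    {"translation": [-3.5,0,0],"rotation": [0,0,0],"claw": 3},
    {"translation": [-3.5,0,3],"rotation": [0,0,0],"claw": 3},
    {"translation": [-3.5,0,6],"rotation": [0,0,0],"claw": 3},
    {"translation": [-3.5,0,7],"rotation": [0,0,0],"claw": 3},
    {"translation": [-3.5,0,7],"rotation": [0,0,0],"claw": 3}
  ]
}}

```text
clock: 30.1
tool_pos: [0.5403, -0.0739, 0.0415]
orientation: [180.0, -0.0, 177.3]
force: [-0.3, 0.6, -1.0]
opening: 0.0095
gripper_force: 30.0
```

```bash
python3 - <<'E'
from h import *
o=ctrl.get_obs();print(o['clock'],o['tool_pos'],o['orientation'],o['force'],o['moment'])
P=np.load('w12.npy'); p=cv2.imread('pics/w12.png'); hsv=cv2.cvtColor(p,cv2.COLOR_BGR2HSV); z=P[...,2]
s=(hsv[...,0]<25)&(hsv[...,1]>50)&(z<.012)&(z>-.008)
for x in (.42,.44,.46,.48): q=P[s&(abs(P[...,0]-x)<.004)]; print('sheet -y edge',x,np.percentile(q[:,1],.2).round(4))
E
```

```text
30.1 [ 0.54026352 -0.07386453  0.04150235] [ 1.79997804e+02 -1.24077159e-03  1.77257448e+02] [-0.339162    0.55741162 -1.04982648] [-0.15895683 -0.02580182  0.01058009]
sheet -y edge 0.42 -0.1649
sheet -y edge 0.44 -0.1659
sheet -y edge 0.46 -0.1673
sheet -y edge 0.48 -0.1685
```

{"name": "arm_command", "arguments": {
  "steps": [
    {"translation": [1.5,0,2],"rotation": [0,0,0],"claw": 3},
    {"translation": [1.5,0,4],"rotation": [0,0,0],"claw": 3},
    {"translation": [1.5,0,5],"rotation": [0,0,0],"claw": 3},
    {"translation": [1.5,0,5],"rotation": [0,0,0],"claw": 3},
    {"translation": [1.5,0,5],"rotation": [0,0,0],"claw": 3}
  ]
}}

```text
clock: 30.6
tool_pos: [0.5389, -0.0738, 0.0365]
orientation: [-180.0, -0.0, 177.3]
force: [-1.0, 0.0, -1.4]
opening: 0.0095
gripper_force: 30.0
```

{"name": "arm_command", "arguments": {
  "steps": [
    {"translation": [0,0,0],"rotation": [0,0,0],"claw": 10},
    {"translation": [0,0,0],"rotation": [0,0,0],"claw": 40},
    {"translation": [0,0,0],"rotation": [0,0,0],"claw": 40},
    {"translation": [0,0,0],"rotation": [0,0,0],"claw": 40},
    {"translation": [0,0,-10],"rotation": [0,0,0],"claw": 40}
  ]
}}

```text
clock: 31.1
tool_pos: [0.538, -0.0739, 0.0458]
orientation: [-180.0, -0.1, 177.3]
force: [-0.5, 0.1, 0.6]
opening: 0.0363
gripper_force: 0.0
```

{"name": "arm_command", "arguments": {
  "steps": [
    {"translation": [0,0,-40],"rotation": [0,0,0],"claw": 40},
    {"translation": [0,0,-90],"rotation": [0,0,0],"claw": 40},
    {"translation": [0,0,-140],"rotation": [0,0,0],"claw": 40},
    {"translation": [20,-30,-170],"rotation": [0,0,0],"claw": 40},
    {"translation": [40,-65,-180],"rotation": [0,0,0],"claw": 40}
  ]
}}

```text
clock: 31.6
tool_pos: [0.4973, -0.1369, 0.2314]
orientation: [180.0, 0.4, 177.4]
force: [1.4, -1.2, -0.9]
opening: 0.0399
gripper_force: 0.0
```

```bash
python3 - <<'E'
from h import *
o=ctrl.get_obs();print(o['clock'],o['tool_pos'],o['orientation'])
plan([(378,-367,200,-194.9)])
E
```

```text
31.6 [ 0.49732118 -0.13692478  0.23143013] [179.99457095   0.40786527 177.41257181]
(378, -367, 200, -194.9) t [109.0, -235.0, 31.0] r [0.01, 0.08, 2.46] rows 5.2
```

{"name": "arm_command", "arguments": {
  "steps": [
    {"translation": [21,-44,0],"rotation": [0,0,0.6],"claw": 44},
    {"translation": [42,-90,0],"rotation": [0,0,1.2],"claw": 44},
    {"translation": [63,-136,0],"rotation": [0,0,1.8],"claw": 44},
    {"translation": [84,-181,0],"rotation": [0,0,2.46],"claw": 44},
    {"translation": [104,-224,25],"rotation": [0,0,2.46],"claw": 44}
  ]
}}

```text
clock: 32.1
tool_pos: [0.3833, -0.355, 0.2071]
orientation: [-179.9, 0.4, 164.9]
force: [1.9, 0.5, -0.3]
opening: 0.0439
gripper_force: 0.0
```

{"name": "arm_command", "arguments": {
  "steps": [
    {"translation": [0,0,0],"rotation": [0,0,0],"claw": 44},
    {"translation": [0,0,0],"rotation": [0,0,0],"claw": 44}
  ]
}}

```text
clock: 32.3
tool_pos: [0.3819, -0.353, 0.2036]
orientation: [180.0, -0.0, 164.8]
force: [1.2, -0.0, 0.8]
opening: 0.0438
gripper_force: 0.0
```

```bash
python3 - <<'E'
from h import *
o=ctrl.get_obs();print(o['clock'],o['tool_pos'],o['orientation'],o['joint_pos'].round(1))
p,d,P=cloud('wrist'); T=tool(P,o); z=P[...,2]; save(p,'w13.png')
q=T[(z>.07)&(z<.1)&(abs(T[...,1])<40)&(T[...,0]>0)&(T[...,0]<80)]; print(len(q))
for x in (20,25,30,35,40): 
    s=q[abs(q[:,0]-x)<2]; print(x,len(s),np.percentile(s[:,1],[1,99]).round(1) if len(s)>9 else '')
if len(q): print('bar end',np.percentile(q[:,0],99).round(1))
p,d,P=cloud('top'); z=P[...,2]; save(p,'t13.png')
m=(P[...,0]>.4)&(P[...,0]<.68)&(P[...,1]>-.15)&(P[...,1]<.13)
print('bin',*blob(P,m&(z>.03)&(z<.08)))
hsv=cv2.cvtColor(p,cv2.COLOR_RGB2HSV)
print('sheet',*blob(P,m&0|box(245,150,395,285)&(hsv[...,0]<25)&(hsv[...,1]>60)&np.isfinite(z)&(z<.01)))
m=(abs(P[...,0]-.397)<.09)&(abs(P[...,1]-.362)<.08)&(z>.06)&(z<.25);print('col',*blob(P,m))
E
```

```text
32.3 [ 0.38191826 -0.35302123  0.20357618] [ 1.79998314e+02 -3.93660593e-02  1.64802357e+02] [-21.1   6.9 -20.6   0.  -62.5 -84.1]
955
20 92 [-21.5  -8.3]
25 98 [-22.4  -8.4]
30 91 [-22.3  -8.8]
35 95 [-22.1  -8.8]
40 90 [-21.4  -9. ]
bar end 41.4
bin [542.2 -13.1  61.7 157.9 136.2  -2.8] 789
sheet [539.2 -13.    3.  321.2 301.1  87.4] 9459
col [396.8 363.3 198.2 118.   73.4 -10.7] 2244
```

View pics/w13.png

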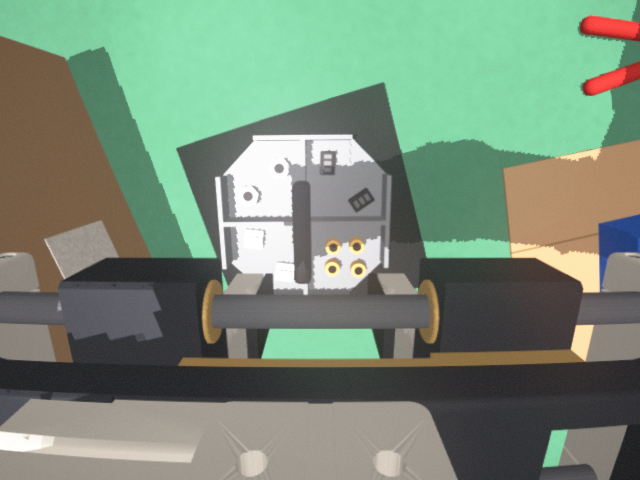

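Bar seen at px (302,180–280) with bushings at (345,258); the tray's x axis is the tool's -x. The bin is on the sheet centre to within 3 mm. Now I'll grip the bar.

{"name": "arm_command", "arguments": {
  "steps": [
    {"translation": [-2,-15,10],"rotation": [0,0,-0.1],"claw": 44},
    {"translation": [-2,-15,55],"rotation": [0,0,-0.1],"claw": 44},
    {"translation": [-2,-15,100],"rotation": [0,0,-0.1],"claw": 44},
    {"translation": [-2,-15,140],"rotation": [0,0,-0.1],"claw": 44},
    {"translation": [-2,-15,152],"rotation": [0,0,-0.1],"claw": 44}
  ]
}}

```text
clock: 32.9
tool_pos: [0.38, -0.3651, 0.0486]
orientation: [179.9, -0.3, 165.6]
force: [-0.2, -0.4, 0.3]
opening: 0.0441
gripper_force: 0.0
```

{"name": "arm_command", "arguments": {
  "steps": [
    {"translation": [0,0,0],"rotation": [0,0,0],"claw": 44},
    {"translation": [0,0,0],"rotation": [0,0,0],"claw": 5},
    {"translation": [0,0,0],"rotation": [0,0,0],"claw": 5},
    {"translation": [0,0,0],"rotation": [0,0,0],"claw": 5},
    {"translation": [0,0,0],"rotation": [0,0,0],"claw": 5}
  ]
}}

```text
clock: 33.4
tool_pos: [0.3817, -0.3675, 0.0527]
orientation: [-180.0, 0.1, 165.5]
force: [-0.2, 0.2, 0.0]
opening: 0.0177
gripper_force: 0.0
```

{"name": "arm_command", "arguments": {
  "steps": [
    {"translation": [0,0,0],"rotation": [0,0,0],"claw": 5},
    {"translation": [0,0,-5],"rotation": [0,0,0],"claw": 5},
    {"translation": [0,0,-15],"rotation": [0,0,0],"claw": 5},
    {"translation": [0,0,-30],"rotation": [0,0,0],"claw": 5},
    {"translation": [0,0,-35],"rotation": [0,0,0],"claw": 5}
  ]
}}

```text
clock: 33.9
tool_pos: [0.3816, -0.3675, 0.088]
orientation: [-180.0, 0.1, 165.5]
force: [1.3, 0.4, -4.1]
opening: 0.0136
gripper_force: 30.0
```

```bash
python3 - <<'E'
from h import *
o=ctrl.get_obs();print(o['clock'],o['tool_pos'],o['orientation'],o['force'],o['moment'])
p,d,P=cloud('wrist'); T=tool(P,o); save(p,'w14.png')
# tray floor plane in tool frame
q=T[(T[...,2]>35)&(T[...,2]<60)&(abs(T[...,1])<70)&(T[...,0]>20)&(T[...,0]<75)]
A=np.c_[q[:,:2],np.ones(len(q))]
for i in range(5):
    c=np.linalg.lstsq(A,q[:,2],rcond=None)[0]; r=abs(q[:,2]-A@c)<3; q=q[r];A=A[r]
print('floor plane slopes deg',np.degrees(np.arctan(c[:2])).round(2),c[2].round(1),len(q))
plan([(421,-76,165,-195.2)])
E
```

```text
33.9 [ 0.38158386 -0.36751204  0.08802164] [-1.79976815e+02  9.54969015e-02  1.65468895e+02] [ 1.27613554  0.35953676 -4.1282351 ] [-0.1111614  -0.16171154  0.02837173]
floor plane slopes deg [0.05 0.04] 44.6 17696
(421, -76, 165, -195.2) t [35.0, 292.0, -77.0] r [-0.01, 0.03, 0.13] rows 6.1
```

{"name": "arm_command", "arguments": {
  "steps": [
    {"translation": [0,0,-15],"rotation": [0,0,0],"claw": 5},
    {"translation": [0,0,-35],"rotation": [0,0,0],"claw": 5},
    {"translation": [1,6,-55],"rotation": [0,0,0],"claw": 5},
    {"translation": [2,18,-70],"rotation": [0,0,0],"claw": 5},
    {"translation": [4,36,-77],"rotation": [0,0,0],"claw": 5}
  ]
}}

```text
clock: 34.45
tool_pos: [0.3865, -0.3315, 0.1645]
orientation: [-180.0, 0.1, 165.4]
force: [0.6, 0.6, -3.4]
opening: 0.0137
gripper_force: 30.0
```

{"name": "arm_command", "arguments": {
  "steps": [
    {"translation": [3,24,0],"rotation": [0,0,0],"claw": 5},
    {"translation": [6,51,0],"rotation": [0,0,0],"claw": 5},
    {"translation": [9,79,0],"rotation": [0,0,0],"claw": 5},
    {"translation": [13,107,0],"rotation": [0,0,0],"claw": 5},
    {"translation": [16,135,0],"rotation": [0,0,0],"claw": 5}
  ]
}}

```text
clock: 34.95
tool_pos: [0.404, -0.1954, 0.163]
orientation: [180.0, -0.0, 165.4]
force: [0.4, 0.2, -2.0]
opening: 0.0137
gripper_force: 30.0
```

{"name": "arm_command", "arguments": {
  "steps": [
    {"translation": [3,28,0],"rotation": [0,0,0],"claw": 5},
    {"translation": [7,55,0],"rotation": [0,0,0],"claw": 5},
    {"translation": [10,80,0],"rotation": [0,0,0],"claw": 5},
    {"translation": [12,100,0],"rotation": [0,0,0],"claw": 5},
    {"translation": [14,114,0],"rotation": [0,0,0],"claw": 5}
  ]
}}

```text
clock: 35.45
tool_pos: [0.4194, -0.0815, 0.1632]
orientation: [180.0, -0.0, 165.5]
force: [0.0, -0.8, -4.2]
opening: 0.0137
gripper_force: 30.0
```

{"name": "arm_command", "arguments": {
  "steps": [
    {"translation": [1,6,0],"rotation": [0,0,0],"claw": 5},
    {"translation": [1,7,0],"rotation": [0,0,0],"claw": 5},
    {"translation": [1,7,0],"rotation": [0,0,0],"claw": 5},
    {"translation": [1,7,0],"rotation": [0,0,0],"claw": 5}
  ]
}}

```text
clock: 35.85
tool_pos: [0.4202, -0.0763, 0.1633]
orientation: [-180.0, -0.0, 165.4]
force: [0.1, -0.8, -4.0]
opening: 0.0136
gripper_force: 30.0
```

```bash
python3 - <<'E'
from h import *
o=ctrl.get_obs();print(o['clock'],o['tool_pos'],o['orientation'],o['force'],o['joint_pos'].round(1))
p,d,P=cloud('wrist'); T=tool(P,o); save(p,'w15.png')
p,d,P=cloud('top'); save(p,'t15.png')
p,d,P=cloud('side'); save(p,'s15.png'); np.save('s15.npy',P)
plan([(428,-76,160,-195),(443,-67,165,-195,30,15),(473.5,-50,176,-195,30,42)])
E
```

```text
35.85 [ 0.42021194 -0.07628301  0.16330402] [-1.79988317e+02 -2.18762025e-02  1.65422712e+02] [ 0.10070143 -0.75815734 -4.02518151] [  16.4   -0.3  -34.2   -0.   -56.1 -121. ]
(428, -76, 160, -195) t [-7.0, 2.0, 3.0] r [-0.0, -0.0, 0.08] rows 0.2
(443, -67, 165, -195, 30, 15) t [-13.0, 13.0, -5.0] r [2.12, 2.12, 0.0] rows 1.7
(473.5, -50, 176, -195, 30, 42) t [-22.0, 21.0, -19.0] r [3.82, 3.82, 0.0] rows 3.1
```

View pics/s15.png

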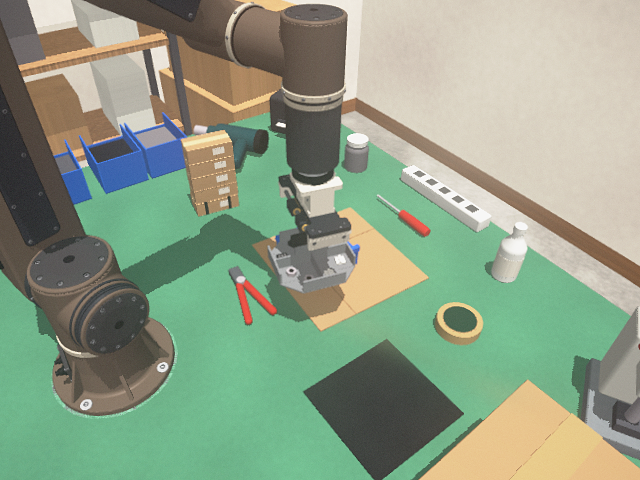

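The side view shows the tray level just short of the bin with its parts inside, and the column squarely stacked. Now the first 20° of tilt.

{"name": "arm_command", "arguments": {
  "steps": [
    {"translation": [-3,2,0],"rotation": [0.3,0.3,0],"claw": 5},
    {"translation": [-8,6,0],"rotation": [0.9,0.9,0],"claw": 5},
    {"translation": [-13,10,0],"rotation": [1.5,1.5,0],"claw": 5},
    {"translation": [-18,14,0],"rotation": [2.1,2.1,0],"claw": 5},
    {"translation": [-22,17,0],"rotation": [2.7,2.7,0],"claw": 5}
  ]
}}

```text
clock: 36.5
tool_pos: [0.4469, -0.0648, 0.1636]
orientation: [-166.2, -13.4, 163.8]
force: [-0.2, 0.4, -3.2]
opening: 0.0139
gripper_force: 30.0
```

```bash
python3 - <<'E'
from h import *
o=ctrl.get_obs();print(o['clock'],o['tool_pos'],o['orientation'],o['force'],o['joint_pos'].round(1))
p,d,P=cloud('top'); save(p,'t16.png')
plan([(460,-58,167,-194.6,30,30)]);plan([(473.5,-50,176,-194.6,30,42)])
E
```

```text
36.5 [ 0.4468815  -0.06482346  0.16360424] [-166.16190818  -13.42285928  163.79227565] [-0.22574016  0.37066353 -3.20168719] [  20.    13.3  -22.8    3.6  -72.8 -126.2]
(460, -58, 167, -194.6, 30, 30) t [-8.0, 7.0, -9.0] r [1.44, 1.52, 0.01] rows 1.2
(473.5, -50, 176, -194.6, 30, 42) t [-16.0, 16.0, -22.0] r [3.12, 3.23, 0.0] rows 2.6
```

{"name": "arm_command", "arguments": {
  "steps": [
    {"translation": [-3,3,-4],"rotation": [0.7,0.7,0],"claw": 5},
    {"translation": [-7,7,-9],"rotation": [1.4,1.45,0],"claw": 5},
    {"translation": [-11,11,-14],"rotation": [2.1,2.15,0],"claw": 5},
    {"translation": [-16,16,-22],"rotation": [2.8,2.9,0],"claw": 5},
    {"translation": [-16,16,-22],"rotation": [3.2,3.25,0],"claw": 5}
  ]
}}

```text
clock: 37.05
tool_pos: [0.4727, -0.0498, 0.1758]
orientation: [-147.6, -28.4, 157.0]
force: [-1.3, 0.4, -3.0]
opening: 0.0139
gripper_force: 30.0
```

{"name": "arm_command", "arguments": {
  "steps": [
    {"translation": [0,0,0],"rotation": [0,0,0],"claw": 5},
    {"translation": [0,0,0],"rotation": [0,0,0],"claw": 5},
    {"translation": [0,0,0],"rotation": [0,0,0],"claw": 5},
    {"translation": [0,0,0],"rotation": [0,0,0],"claw": 5},
    {"translation": [0,0,0],"rotation": [0,0,0],"claw": 5}
  ]
}}

```text
clock: 37.55
tool_pos: [0.4706, -0.0505, 0.1775]
orientation: [-147.8, -28.2, 157.1]
force: [0.1, -0.3, -3.5]
opening: 0.0138
gripper_force: 30.0
```

```bash
python3 - <<'E'
from h import *
o=ctrl.get_obs();print(o['clock'],o['tool_pos'],o['orientation'],o['force'],o['joint_pos'].round(1))
ps=[]
for n,b in (('top',(200,130,480,330)),('side',(230,160,450,330)),('wrist',(100,0,640,300))):
    p,d,P=cloud(n); save(p,n+'17.png'); np.save(n+'17.npy',P)
    c=p[b[1]:b[3],b[0]:b[2]]; ps.append(cv2.resize(c,(390,int(c.shape[0]*390/c.shape[1]))))
H=max(ps[0].shape[0],ps[1].shape[0]); im=np.zeros((H+ps[2].shape[0],790,3),np.uint8)
im[:ps[0].shape[0],:390]=ps[0]; im[:ps[1].shape[0],400:]=ps[1]; im[H:,:390]=ps[2]
save(im,'pour17.png'); print(im.shape)
E
```

```text
37.55 [ 0.47056024 -0.0505366   0.1775249 ] [-147.81021288  -28.21873805  157.11099909] [ 0.12858663 -0.28747776 -3.45406938] [  22.3   28.5   -9.     5.2  -94.  -128.5]
(517, 790, 3)
```

View pics/pour17.png

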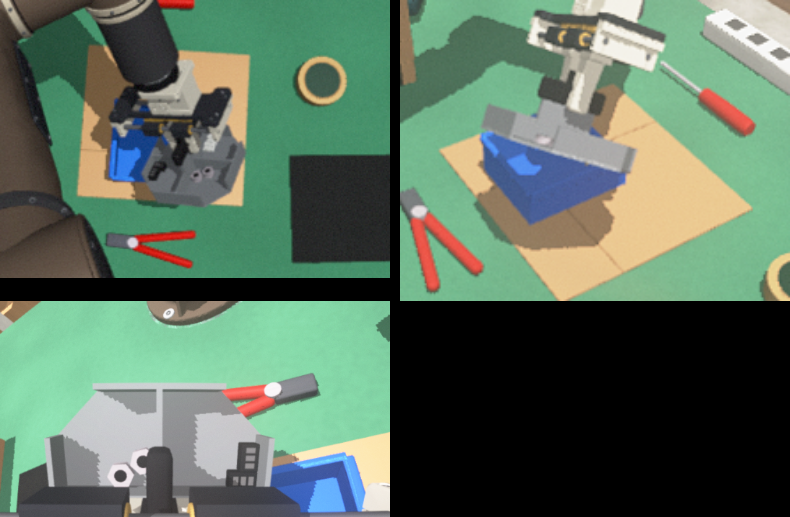

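{"name": "arm_command", "arguments": {
  "steps": [
    {"translation": [0,0,0],"rotation": [0.2,0.2,0],"claw": 5},
    {"translation": [0,0,0],"rotation": [0.4,0.4,0],"claw": 5},
    {"translation": [0,0,0],"rotation": [0.4,0.4,0],"claw": 5},
    {"translation": [0,0,0],"rotation": [0.4,0.4,0],"claw": 5},
    {"translation": [0,0,0],"rotation": [0.2,0.2,0],"claw": 5}
  ]
}}

```text
clock: 38.2
tool_pos: [0.4707, -0.0502, 0.176]
orientation: [-146.4, -29.2, 156.5]
force: [0.0, -0.1, -2.8]
opening: 0.0139
gripper_force: 30.0
```

```bash
python3 - <<'E'
from h import *
plan([(447,-65,175,-194.6,30,19),(421,-76,185,-194.6)])
E
```

```text
(447, -65, 175, -194.6, 30, 19) t [13.0, -14.0, 20.0] r [-3.44, -3.45, 0.01] rows 2.8
(421, -76, 185, -194.6) t [24.0, -19.0, -1.0] r [-2.67, -2.71, -0.0] rows 2.2
```

{"name": "arm_command", "arguments": {
  "steps": [
    {"translation": [2,-2,3],"rotation": [-0.4,-0.4,0],"claw": 5},
    {"translation": [5,-5,7],"rotation": [-1.2,-1.2,0],"claw": 5},
    {"translation": [8,-8,12],"rotation": [-2,-2,0],"claw": 5},
    {"translation": [11,-11,16],"rotation": [-2.8,-2.8,0],"claw": 5},
    {"translation": [13,-14,20],"rotation": [-3.44,-3.45,0],"claw": 5}
  ]
}}

```text
clock: 38.7
tool_pos: [0.4469, -0.0652, 0.1764]
orientation: [-166.7, -13.1, 163.9]
force: [0.3, -0.7, -2.5]
opening: 0.0137
gripper_force: 30.0
```

{"name": "arm_command", "arguments": {
  "steps": [
    {"translation": [5,-4,0],"rotation": [-0.6,-0.6,0],"claw": 5},
    {"translation": [11,-9,0],"rotation": [-1.3,-1.3,0],"claw": 5},
    {"translation": [17,-14,0],"rotation": [-1.9,-1.95,0],"claw": 5},
    {"translation": [22,-17,-1],"rotation": [-2.4,-2.45,0],"claw": 5},
    {"translation": [24,-19,-1],"rotation": [-2.67,-2.71,0],"claw": 5}
  ]
}}

```text
clock: 39.2
tool_pos: [0.4195, -0.0768, 0.1872]
orientation: [179.8, 0.2, 165.4]
force: [1.2, 0.3, -3.0]
opening: 0.0138
gripper_force: 30.0
```

```bash
python3 - <<'E'
from h import *
o=ctrl.get_obs();print(o['clock'],o['tool_pos'],o['orientation'],o['force'],o['joint_pos'].round(1))
p,d,P=cloud('wrist'); T=tool(P,o); save(p,'w18.png'); t,_,P=cloud('top'); save(t,'t18.png')
plan([(381.7,-365,185,-194.6)])
q=T[(T[...,2]>30)&(T[...,2]<60)&(abs(T[...,1])<70)&(T[...,0]>20)&(T[...,0]<75)]; A=np.c_[q[:,:2],np.ones(len(q))]
for i in range(8):
    c=np.linalg.lstsq(A,q[:,2],rcond=None)[0]; r=abs(q[:,2]-A@c)<3; q=q[r];A=A[r]
print('floor plane slopes deg',np.degrees(np.arctan(c[:2])).round(2),c[2].round(1),len(q))
im=np.zeros((480,800,3),np.uint8); im[:,:400]=p[:,180:580]; im[:,400:]=cv2.resize(t[130:300,230:372],(400,480)); save(im,'v18.png')
E
```

```text
39.2 [ 0.41947418 -0.07677644  0.18720773] [179.80623267   0.24949262 165.38649859] [ 1.15798002  0.2701949  -3.01791187] [  16.3   -2.   -32.4   -0.   -59.3 -120.9]
(381.7, -365, 185, -194.6) t [-36.0, -288.0, 2.0] r [0.02, 0.03, -0.01] rows 5.8
floor plane slopes deg [ 0.   -0.01] 44.6 20014
```

View pics/v18.png

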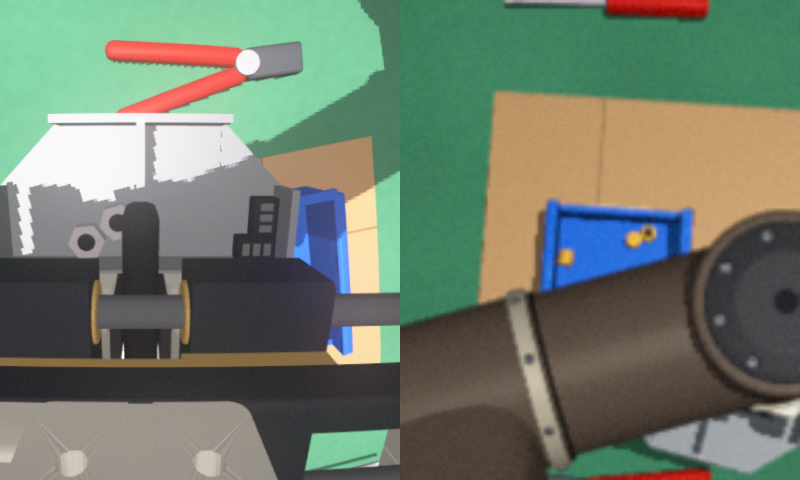

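Three bushings are visible in the bin, and the nuts and housings are still in place. On the way back I'll count brass in the bin and tray and measure the empty mat.

{"name": "arm_command", "arguments": {
  "steps": [
    {"translation": [-1,-10,0],"rotation": [0,0,0],"claw": 5},
    {"translation": [-4,-30,0],"rotation": [0,0,0],"claw": 5},
    {"translation": [-7,-58,0],"rotation": [0,0,0],"claw": 5},
    {"translation": [-10,-82,0],"rotation": [0,0,0],"claw": 5},
    {"translation": [-12,-100,0],"rotation": [0,0,0],"claw": 5}
  ]
}}

```text
clock: 39.8
tool_pos: [0.4074, -0.1775, 0.1855]
orientation: [-180.0, -0.1, 165.4]
force: [0.6, -0.1, -2.4]
opening: 0.0132
gripper_force: 30.0
```

{"name": "arm_command", "arguments": {
  "steps": [
    {"translation": [-1,-8,0],"rotation": [0,0,0],"claw": 5},
    {"translation": [-1,-10,0],"rotation": [0,0,0],"claw": 5},
    {"translation": [-1,-10,0],"rotation": [0,0,0],"claw": 5}
  ]
}}

```text
clock: 40.1
tool_pos: [0.4059, -0.186, 0.1857]
orientation: [180.0, -0.0, 165.4]
force: [0.7, 0.4, -3.5]
opening: 0.0136
gripper_force: 30.0
```

```bash
python3 - <<'E'
from h import *
o=ctrl.get_obs();print(o['clock'],o['tool_pos'],o['orientation'])
p,d,P=cloud('top'); save(p,'t19.png'); z=P[...,2]; hsv=cv2.cvtColor(p,cv2.COLOR_RGB2HSV)
m=(abs(P[...,0]-.38)<.16)&(abs(P[...,1]+.366)<.16)&(z<.012)&(z>-.006)&(hsv[...,2]<60)&(hsv[...,1]<110)
print('mat',*blob(P,m))
c=cv2.resize(p[140:330,230:500],None,fx=2.9,fy=2.9,interpolation=cv2.INTER_CUBIC); save(c,'t19c.png')
plan([(381.7,-365,185,-194.6)])
E
```

```text
40.1 [ 0.40585321 -0.18600159  0.18574754] [ 1.79981531e+02 -8.40689304e-03  1.65384465e+02]
mat [ 378.  -365.7    3.   208.5  205.6  -88.7] 3168
(381.7, -365, 185, -194.6) t [-22.0, -180.0, 1.0] r [0.01, 0.0, 0.0] rows 3.6
```

View pics/t19c.png

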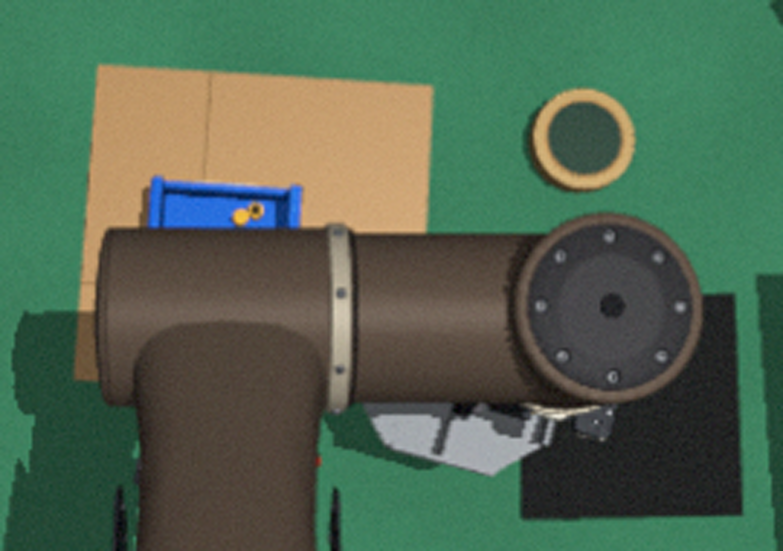

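The arm hides part of the bin here. That was my 15th picture, one over the limit of 14, so I'll stop viewing and check by colour and depth numbers only.

```bash
cat > brass.py <<'E'
from h import *
o=ctrl.get_obs(); print(o['clock'],o['tool_pos'])
tp=np.array(o['tool_pos'])
for n in ('top','side'):
    p,d,P=cloud(n); hsv=cv2.cvtColor(p,cv2.COLOR_RGB2HSV); h,s,v=[hsv[...,i].astype(int) for i in range(3)]
    br=(h>12)&(h<32)&(s>110)&(v>70)
    binr=(abs(P[...,0]-.541)<.072)&(abs(P[...,1]+.011)<.06)&(P[...,2]<.05)
    tr=(np.hypot(P[...,0]-tp[0],P[...,1]-tp[1])<.1)&(P[...,2]<tp[2]-.005)&(P[...,2]>.006)
    for nm,r in (('bin',binr),('tray',tr)):
        k,l,st,ce=cv2.connectedComponentsWithStats((br&r).astype(np.uint8))
        print(n,nm,[(int(st[i,4]),(P[l==i].mean(0)*1000).round().tolist()) for i in range(1,k) if st[i,4]>2])
E
python3 brass.py
```

```text
40.15 [ 0.40587953 -0.18572033  0.18584113]
top bin [(374, [597.0, -9.0, 3.0]), (36, [550.0, -4.0, 20.0]), (4, [546.0, -64.0, 2.0])]
top tray []
side bin []
side tray []
```

{"name": "arm_command", "arguments": {
  "steps": [
    {"translation": [-1,-10,0],"rotation": [0,0,0],"claw": 5},
    {"translation": [-4,-32,0],"rotation": [0,0,0],"claw": 5},
    {"translation": [-8,-62,0],"rotation": [0,0,0],"claw": 5},
    {"translation": [-12,-95,0],"rotation": [0,0,0],"claw": 5},
    {"translation": [-16,-128,0],"rotation": [0,0,0],"claw": 5}
  ]
}}

```text
clock: 40.75
tool_pos: [0.389, -0.3151, 0.1863]
orientation: [180.0, 0.1, 165.5]
force: [0.7, 0.7, -2.6]
opening: 0.0142
gripper_force: 30.0
```

{"name": "arm_command", "arguments": {
  "steps": [
    {"translation": [-3,-25,0],"rotation": [0,0,0],"claw": 5},
    {"translation": [-5,-43,0],"rotation": [0,0,0],"claw": 5},
    {"translation": [-6,-52,0],"rotation": [0,0,0],"claw": 5},
    {"translation": [-6,-52,0],"rotation": [0,0,0],"claw": 5},
    {"translation": [-6,-52,0],"rotation": [0,0,0],"claw": 5}
  ]
}}

```text
clock: 41.25
tool_pos: [0.3816, -0.3654, 0.1859]
orientation: [180.0, 0.0, 165.4]
force: [0.0, 0.6, -3.0]
opening: 0.0139
gripper_force: 30.0
```

```bash
python3 brass.py; python3 - <<'E'
from h import *
P=np.load('top17.npy'); z=P[...,2]; p=cv2.imread('pics/top17.png'); hsv=cv2.cvtColor(p,cv2.COLOR_BGR2HSV)
m=(abs(P[...,0]-.38)<.16)&(abs(P[...,1]+.366)<.16)&(z<.012)&(z>-.006)&(hsv[...,2]<60)&(hsv[...,1]<110)
print('mat unobstructed',*blob(P,m))
E
```

```text
41.25 [ 0.38161759 -0.36541637  0.18593779]
top bin [(372, [598.0, -10.0, 3.0]), (34, [550.0, -5.0, 20.0]), (14, [543.0, -60.0, 3.0]), (16, [518.0, -22.0, 22.0]), (97, [491.0, -62.0, 4.0])]
top tray []
side bin []
side tray []
mat unobstructed [ 378.8 -365.4    3.1  210.   206.8  -88.5] 5680
```

Sheet pixels show up inside where the bin should be, so it looks displaced. Measuring it now.

```bash
cat > bin2.py <<'E'
from h import *
o=ctrl.get_obs(); p,d,P=cloud('top'); z=P[...,2]; hsv=cv2.cvtColor(p,cv2.COLOR_RGB2HSV); h,s,v=[hsv[...,i].astype(int) for i in range(3)]
m=(P[...,0]>.36)&(P[...,0]<.72)&(P[...,1]>-.2)&(P[...,1]<.2)
blue=m&(h>95)&(h<130)&(s>100)
print(o['clock'],'bin rim',*blob(P,m&(z>.03)&(z<.08)),'blue',*blob(P,blue&(z<.08)))
bm=m&(z>.008)&(z<.034); br=bm&(h>10)&(h<35)&(s>90)&(v>60)
k,l,st,ce=cv2.connectedComponentsWithStats(br.astype(np.uint8))
print('brass',[(int(st[i,4]),(P[l==i].mean(0)*1000).round().tolist()) for i in range(1,k) if st[i,4]>4])
b=box(245,150,395,285)&(h<25)&(s>60)&(z<.01); print('sheet',*blob(P,b))
E
python3 bin2.py; python3 - <<'E'
from h import *
for f in ('top17','top0'):
    P=np.load(f+'.npy'); z=P[...,2]; m=(P[...,0]>.36)&(P[...,0]<.72)&(P[...,1]>-.2)&(P[...,1]<.2)
    p=cv2.imread('pics/'+f+'.png'); hsv=cv2.cvtColor(p,cv2.COLOR_BGR2HSV)
    b=m&(hsv[...,0]>95)&(hsv[...,0]<130)&(hsv[...,1]>100); print(f,b.sum(), blob(P,b) if b.sum()>50 else '')
E
```

```text
41.35 bin rim [498.9  17.5  61.7 157.7 136.2  -2.9] 794 blue [497.   21.1   8.2 153.4 140.4  -2.7] 2854
brass [(39, [551.0, -5.0, 20.0]), (22, [529.0, 66.0, 19.0]), (19, [518.0, -22.0, 20.0])]
sheet [538.9 -12.4   3.  320.8 300.8  87.3] 9496
top17 1123 (array([473.9,  46.5,   8.1, 105.2,  91.7,  -3.4]), np.int32(988))
top0 0
```

The bin was knocked about 53 mm, to roughly (499,18). All four brass parts lie inside its walls: (551,-5) is two of them, plus (529,66) and (518,-22). I'll set the tray down, then re-centre the bin.

```bash
python3 - <<'E'
from h import *
plan([(380.5,-364,53,-194.6)])
E
```

```text
(380.5, -364, 53, -194.6) t [2.0, 1.0, 133.0] r [0.01, 0.02, 0.01] rows 2.7
```

{"name": "arm_command", "arguments": {
  "steps": [
    {"translation": [2,1,15],"rotation": [0,0,0],"claw": 5},
    {"translation": [2,1,40],"rotation": [0,0,0],"claw": 5},
    {"translation": [2,1,70],"rotation": [0,0,0],"claw": 5},
    {"translation": [2,1,100],"rotation": [0,0,0],"claw": 5},
    {"translation": [2,1,122],"rotation": [0,0,0],"claw": 5}
  ]
}}

```text
clock: 41.9
tool_pos: [0.38, -0.3633, 0.0627]
orientation: [179.9, 0.0, 165.5]
force: [-0.6, -0.5, -2.3]
opening: 0.0135
gripper_force: 30.0
```

{"name": "arm_command", "arguments": {
  "steps": [
    {"translation": [0,0,4],"rotation": [0,0,0],"claw": 5},
    {"translation": [0,0,7],"rotation": [0,0,0],"claw": 5},
    {"translation": [0,0,9],"rotation": [0,0,0],"claw": 5},
    {"translation": [0,0,9],"rotation": [0,0,0],"claw": 5},
    {"translation": [0,0,9],"rotation": [0,0,0],"claw": 5}
  ]
}}

```text
clock: 42.4
tool_pos: [0.3808, -0.3644, 0.056]
orientation: [180.0, 0.2, 165.4]
force: [0.6, 0.3, -3.2]
opening: 0.0137
gripper_force: 30.0
```

```bash
python3 - <<'E'
from h import *
o=ctrl.get_obs();print(o['clock'],o['tool_pos'],o['orientation'],o['force'],o['moment'])
E
```

```text
42.4 [ 0.38081178 -0.36444644  0.05603165] [1.79980687e+02 1.62206794e-01 1.65421326e+02] [ 0.62618101  0.2749229  -3.22866215] [-0.05413049 -0.03805807 -0.01242914]
```

{"name": "arm_command", "arguments": {
  "steps": [
    {"translation": [0,0,2],"rotation": [0,0,0],"claw": 5},
    {"translation": [0,0,3],"rotation": [0,0,0],"claw": 5},
    {"translation": [0,0,4],"rotation": [0,0,0],"claw": 5},
    {"translation": [0,0,4],"rotation": [0,0,0],"claw": 5},
    {"translation": [0,0,4],"rotation": [0,0,0],"claw": 5}
  ]
}}

```text
clock: 42.9
tool_pos: [0.3804, -0.3643, 0.0526]
orientation: [180.0, 0.1, 165.4]
force: [-2.8, 6.3, 13.6]
opening: 0.0141
gripper_force: 30.0
```

{"name": "arm_command", "arguments": {
  "steps": [
    {"translation": [0,0,0],"rotation": [0,0,0],"claw": 15},
    {"translation": [0,0,0],"rotation": [0,0,0],"claw": 44},
    {"translation": [0,0,0],"rotation": [0,0,0],"claw": 44},
    {"translation": [0,0,0],"rotation": [0,0,0],"claw": 44},
    {"translation": [0,0,0],"rotation": [0,0,0],"claw": 44}
  ]
}}

```text
clock: 43.4
tool_pos: [0.3802, -0.3642, 0.0509]
orientation: [180.0, 0.1, 165.4]
force: [1.1, -0.5, -0.5]
opening: 0.0408
gripper_force: 0.0
```

{"name": "arm_command", "arguments": {
  "steps": [
    {"translation": [0,0,-30],"rotation": [0,0,0],"claw": 44},
    {"translation": [0,0,-75],"rotation": [0,0,0],"claw": 44},
    {"translation": [0,0,-120],"rotation": [0,0,0],"claw": 44},
    {"translation": [0,0,-150],"rotation": [0,0,0],"claw": 44},
    {"translation": [0,0,-150],"rotation": [0,0,0],"claw": 44}
  ]
}}

```text
clock: 43.9
tool_pos: [0.3822, -0.3657, 0.2059]
orientation: [-179.9, 0.5, 165.5]
force: [-0.1, -0.1, -0.3]
opening: 0.0435
gripper_force: 0.0
```

```bash
python3 bin2.py; python3 - <<'E'
from h import *
plan([(495,-43.5,160,-182.8)])
E
```

```text
43.9 bin rim [499.   17.6  61.7 157.7 136.1  -2.9] 789 blue [497.   21.2   8.5 153.2 140.1  -2.9] 2848
brass [(40, [551.0, -5.0, 20.0]), (22, [529.0, 66.0, 20.0]), (18, [517.0, -22.0, 21.0])]
sheet [538.4 -12.3   2.9 320.9 301.4  87.3] 9489
(495, -43.5, 160, -182.8) t [-29.0, 340.0, 43.0] r [-0.01, 0.07, -2.36] rows 6.9
```

{"name": "arm_command", "arguments": {
  "steps": [
    {"translation": [-4,45,0],"rotation": [0,0,0],"claw": 44},
    {"translation": [-8,92,0],"rotation": [0,0,0],"claw": 44},
    {"translation": [-12,140,0],"rotation": [0,0,0],"claw": 44},
    {"translation": [-16,188,0],"rotation": [0,0,0],"claw": 44},
    {"translation": [-20,235,0],"rotation": [0,0,0],"claw": 44}
  ]
}}

```text
clock: 44.45
tool_pos: [0.4581, -0.14, 0.2001]
orientation: [180.0, -0.0, 165.4]
force: [1.1, -0.1, 0.3]
opening: 0.044
gripper_force: 0.0
```

{"name": "arm_command", "arguments": {
  "steps": [
    {"translation": [-3,40,0],"rotation": [0,0,-0.8],"claw": 44},
    {"translation": [-6,80,15],"rotation": [0,0,-1.6],"claw": 44},
    {"translation": [-9,105,35],"rotation": [0,0,-2.36],"claw": 44},
    {"translation": [-9,105,43],"rotation": [0,0,-2.36],"claw": 44},
    {"translation": [-9,105,43],"rotation": [0,0,-2.36],"claw": 44}
  ]
}}

```text
clock: 44.95
tool_pos: [0.4923, -0.0423, 0.1559]
orientation: [-180.0, -0.2, 177.2]
force: [0.8, 0.4, 0.3]
opening: 0.0441
gripper_force: 0.0
```

{"name": "arm_command", "arguments": {
  "steps": [
    {"translation": [0,0,0],"rotation": [0,0,0],"claw": 44},
    {"translation": [0,0,0],"rotation": [0,0,0],"claw": 44}
  ]
}}

```text
clock: 45.15
tool_pos: [0.4938, -0.0432, 0.1587]
orientation: [180.0, 0.1, 177.1]
force: [0.5, -0.3, -0.4]
opening: 0.044
gripper_force: 0.0
```

```bash
cat > rim.py <<'E'
from h import *
o=ctrl.get_obs();print(o['clock'],o['tool_pos'],o['orientation'])
p,d,P=cloud('wrist'); T=tool(P,o); z=P[...,2]; save(p,'w20.png')
for x in (30,40,50,60):
    q=T[(abs(T[...,0]-x)<3)&(z>.056)&(z<.073)&(T[...,1]<40)&(T[...,1]>-40)]
    print(x,len(q),np.percentile(q[:,1],[1,50,99]).round(1) if len(q) else '')
for y in (20,40,60,80):
    q=T[(abs(T[...,1]-y)<4)&(z>.054)&(z<.075)&(T[...,0]>30)&(T[...,0]<140)]; print('back',y,len(q),np.percentile(q[:,0],[2,98]).round(1) if len(q) else '')
E
python3 rim.py
```

```text
45.15 [ 0.49380353 -0.04322313  0.15871394] [1.79972910e+02 9.76417218e-02 1.77130706e+02]
30 113 [-4.4  0.6  4.9]
40 111 [-4.3  0.6  4.9]
50 126 [-4.3  0.3  4.8]
60 114 [-4.2 -0.1  4.8]
back 20 141 [68.4 75.8]
back 40 141 [68.5 75.9]
back 60 140 [68.6 76. ]
back 80 135 [68.8 76.3]
```

{"name": "arm_command", "arguments": {
  "steps": [
    {"translation": [0,0,30],"rotation": [0,0,0],"claw": 44},
    {"translation": [0,0,70],"rotation": [0,0,0],"claw": 44},
    {"translation": [0,0,105],"rotation": [0,0,0],"claw": 44},
    {"translation": [0,0,121],"rotation": [0,0,0],"claw": 44},
    {"translation": [0,0,121],"rotation": [0,0,0],"claw": 44}
  ]
}}

```text
clock: 45.7
tool_pos: [0.4924, -0.0435, 0.0356]
orientation: [-180.0, -0.1, 177.1]
force: [-0.5, -1.0, 0.7]
opening: 0.0439
gripper_force: 0.0
```

{"name": "arm_command", "arguments": {
  "steps": [
    {"translation": [0,0,0],"rotation": [0,0,0],"claw": 3},
    {"translation": [0,0,0],"rotation": [0,0,0],"claw": 3},
    {"translation": [0,0,0],"rotation": [0,0,0],"claw": 3},
    {"translation": [0,0,0],"rotation": [0,0,0],"claw": 3},
    {"translation": [0,0,0],"rotation": [0,0,0],"claw": 3}
  ]
}}

```text
clock: 46.2
tool_pos: [0.4942, -0.0424, 0.0379]
orientation: [180.0, 0.1, 177.2]
force: [-0.9, 1.2, 4.9]
opening: 0.0098
gripper_force: 29.8
```

{"name": "arm_command", "arguments": {
  "steps": [
    {"translation": [0,0,0],"rotation": [0,0,0],"claw": 3},
    {"translation": [0,0,-5],"rotation": [0,0,0],"claw": 3},
    {"translation": [0,0,-12],"rotation": [0,0,0],"claw": 3},
    {"translation": [0,0,-15],"rotation": [0,0,0],"claw": 3},
    {"translation": [0,0,-15],"rotation": [0,0,0],"claw": 3}
  ]
}}

```text
clock: 46.7
tool_pos: [0.4942, -0.0424, 0.0529]
orientation: [180.0, 0.1, 177.2]
force: [-0.6, -0.1, -1.6]
opening: 0.0097
gripper_force: 30.0
```

```bash
python3 - <<'E'
from h import *
o=ctrl.get_obs();print(o['clock'],o['tool_pos'],o['orientation'],o['force'],o['opening'])
p,d,P=cloud('wrist'); T=tool(P,o)
for y in (40,80): 
    q=T[(T[...,2]>-35)&(T[...,2]<5)&(T[...,0]>25)&(T[...,0]<95)&(abs(T[...,1]-y)<6)]; print(y,np.percentile(q[:,0],99.5).round(1))
plan([(536.8,-74,52,-182.8)])
E
```

```text
46.7 [ 0.49423803 -0.04235353  0.05291522] [1.79956924e+02 1.25908382e-01 1.77219866e+02] [-0.57579557 -0.13124954 -1.56502312] 0.009700603038828243
40 76.6
80 76.6
(536.8, -74, 52, -182.8) t [-44.0, -29.0, 1.0] r [0.01, 0.02, 0.0] rows 1.1
```

{"name": "arm_command", "arguments": {
  "steps": [
    {"translation": [-8,-5,0],"rotation": [0,0,0],"claw": 3},
    {"translation": [-22,-14,0],"rotation": [0,0,0],"claw": 3},
    {"translation": [-36,-24,0],"rotation": [0,0,0],"claw": 3},
    {"translation": [-44,-29,0],"rotation": [0,0,0],"claw": 3},
    {"translation": [-44,-29,0],"rotation": [0,0,0],"claw": 3}
  ]
}}

```text
clock: 47.25
tool_pos: [0.5373, -0.0743, 0.0519]
orientation: [180.0, 0.1, 177.1]
force: [-0.9, 0.4, -2.7]
opening: 0.0099
gripper_force: 30.0
```

{"name": "arm_command", "arguments": {
  "steps": [
    {"translation": [0,0,4],"rotation": [0,0,0],"claw": 3},
    {"translation": [0,0,8],"rotation": [0,0,0],"claw": 3},
    {"translation": [0,0,11],"rotation": [0,0,0],"claw": 3},
    {"translation": [0,0,11],"rotation": [0,0,0],"claw": 3},
    {"translation": [0,0,11],"rotation": [0,0,0],"claw": 3}
  ]
}}

```text
clock: 47.75
tool_pos: [0.5363, -0.0734, 0.0413]
orientation: [180.0, 0.1, 177.2]
force: [0.3, 0.3, -2.1]
opening: 0.0093
gripper_force: 30.0
```

```bash
python3 - <<'E'
from h import *
o=ctrl.get_obs();print(o['clock'],o['tool_pos'],o['orientation'],o['force'],o['opening'])
plan([(536.8,-74,37.5,-182.8)])
E
```

```text
47.75 [ 0.53627782 -0.07337658  0.04133262] [1.79980943e+02 5.69475844e-02 1.77238432e+02] [ 0.33496163  0.28971885 -2.13074902] 0.009273619116859444
(536.8, -74, 37.5, -182.8) t [-1.0, -1.0, 4.0] r [0.0, 0.01, 0.01] rows 0.1
```

Lower the last 4 mm, release, retreat towards the right and verify.

{"name": "arm_command", "arguments": {
  "steps": [
    {"translation": [-0.5,-0.5,2],"rotation": [0,0,0],"claw": 3},
    {"translation": [-0.5,-0.5,4],"rotation": [0,0,0],"claw": 3},
    {"translation": [-0.5,-0.5,4.5],"rotation": [0,0,0],"claw": 3},
    {"translation": [-0.5,-0.5,4.5],"rotation": [0,0,0],"claw": 3},
    {"translation": [-0.5,-0.5,4.5],"rotation": [0,0,0],"claw": 3}
  ]
}}

```text
clock: 48.25
tool_pos: [0.5373, -0.074, 0.038]
orientation: [180.0, 0.1, 177.2]
force: [-4.6, 1.9, 9.4]
opening: 0.0096
gripper_force: 30.0
```

{"name": "arm_command", "arguments": {
  "steps": [
    {"translation": [0,0,0],"rotation": [0,0,0],"claw": 10},
    {"translation": [0,0,0],"rotation": [0,0,0],"claw": 40},
    {"translation": [0,0,0],"rotation": [0,0,0],"claw": 40},
    {"translation": [0,0,0],"rotation": [0,0,0],"claw": 40},
    {"translation": [0,0,-10],"rotation": [0,0,0],"claw": 40}
  ]
}}

```text
clock: 48.75
tool_pos: [0.5359, -0.0742, 0.046]
orientation: [-180.0, -0.1, 177.2]
force: [-0.6, 0.1, 0.4]
opening: 0.0361
gripper_force: 0.0
```

{"name": "arm_command", "arguments": {
  "steps": [
    {"translation": [0,0,-40],"rotation": [0,0,0],"claw": 40},
    {"translation": [0,0,-90],"rotation": [0,0,0],"claw": 40},
    {"translation": [0,0,-140],"rotation": [0,0,0],"claw": 40},
    {"translation": [0,-30,-175],"rotation": [0,0,0],"claw": 40},
    {"translation": [0,-70,-200],"rotation": [0,0,0],"claw": 40}
  ]
}}

```text
clock: 49.25
tool_pos: [0.5342, -0.1439, 0.2512]
orientation: [180.0, 0.4, 177.4]
force: [1.4, -0.7, -0.8]
opening: 0.0403
gripper_force: 0.0
```

{"name": "arm_command", "arguments": {
  "steps": [
    {"translation": [0,-48,0],"rotation": [0,0,0],"claw": 40},
    {"translation": [0,-96,0],"rotation": [0,0,0],"claw": 40},
    {"translation": [0,-144,0],"rotation": [0,0,0],"claw": 40},
    {"translation": [0,-192,0],"rotation": [0,0,0],"claw": 40},
    {"translation": [0,-230,0],"rotation": [0,0,0],"claw": 40}
  ]
}}

```text
clock: 49.75
tool_pos: [0.5214, -0.3763, 0.2474]
orientation: [180.0, 0.1, 177.2]
force: [0.7, 0.7, -0.5]
opening: 0.0401
gripper_force: 0.0
```

```bash
python3 bin2.py; python3 - <<'E'
from h import *
p,d,P=cloud('top'); z=P[...,2]; o=ctrl.get_obs(); print(o['tool_pos'],o['joint_pos'].round(1))
m=(abs(P[...,0]-.397)<.09)&(abs(P[...,1]-.362)<.08)&(z>.06)&(z<.25);print('col',*blob(P,m))
m=(abs(P[...,0]-.38)<.12)&(abs(P[...,1]+.366)<.12)
if (m&(z>.055)&(z<.1)).sum()>50: print('handle',*blob(P,m&(z>.055)&(z<.1)),'tray',*blob(P,m&(z>.02)&(z<.09)))
m=(abs(P[...,0]-.627)<.08)&(abs(P[...,1]+.32)<.08)&(z>.015)&(z<.04); print('tape',*blob(P,m) if m.sum()>50 else '')
E
```

```text
49.75 bin rim [541.6 -13.6  61.8 157.8 136.   -3. ] 783 blue [539.6 -10.6   8.5 153.8 139.1  -2.8] 2820
brass [(38, [593.0, -35.0, 20.0]), (24, [571.0, 33.0, 21.0]), (20, [561.0, -53.0, 22.0]), (6, [447.0, 7.0, 9.0])]
sheet [538.7 -12.3   2.9 320.4 300.8  87.1] 9121
[ 0.52095044 -0.37786618  0.24639874] [-18.6  17.   -1.9   0.  -71.2 -74.4]
col [397.  364.1 198.2 118.   74.1 -10.3] 2238
handle [ 375.2 -366.6   82.5   82.    11.3  -13.3] 126 tray [ 364.8 -402.4   36.2   89.    85.8  -13.3] 265
tape
```

The bin is back on the sheet centre with all four bushings. Last check is the tray, by wrist-camera depth.

```bash
python3 - <<'E'
from h import *
o=ctrl.get_obs(); p,d,P=cloud('wrist'); save(p,'w22.png'); z=P[...,2]; hsv=cv2.cvtColor(p,cv2.COLOR_RGB2HSV); h,s,v=[hsv[...,i].astype(int) for i in range(3)]
m=(abs(P[...,0]-.38)<.12)&(abs(P[...,1]+.365)<.12)
q=blob(P,m&(z>.07)&(z<.1))[0]; print('handle',q); print('tray walls',*blob(P,m&(z>.025)&(z<.1)))
n=(abs(P[...,0]-.38)<.16)&(abs(P[...,1]+.365)<.16)&(z<.012)&(z>-.006)
print('mat+tray low (non green)',*blob(P,(abs(P[...,0]-.38)<.16)&(abs(P[...,1]+.365)<.16)&(((h<40)|(h>90)|(s<60))|(z>.03))))
a=np.radians(q[5] if abs(q[5])<45 else q[5]-90); c=np.array([q[0],q[1]])
L=(P[...,:2]*1000-c)@np.array([[np.cos(a),-np.sin(a)],[np.sin(a),np.cos(a)]])
part=m&(z>.0125)&(z<.024)&(abs(L).max(-1)<74)&(abs(L).min(-1)>6)
k,l,st,_=cv2.connectedComponentsWithStats(cv2.morphologyEx(part.astype(np.uint8),cv2.MORPH_OPEN,np.ones((3,3))))
for i in range(1,k):
    if st[i,4]>25: print('part',st[i,4],L[l==i].mean(0).round(),(np.median(z[l==i])*1000).round(1),p[l==i].mean(0).round())
E
```

```text
handle [ 378.3 -363.8   83.5   83.5   14.5  -14.4]
tray walls [ 385.1 -365.5   34.7  161.1  144.9   75.1] 4276
mat+tray low (non green) [ 508.5 -377.5  337.6  175.8   55.3   87. ] 106600
part 262 [-26. -16.] 17.1 [208. 204. 207.]
part 299 [-14. -32.] 17.1 [219. 215. 217.]
part 565 [-21.  65.] 18.9 [122. 121. 122.]
part 580 [ 56. -15.] 14.5 [255. 255. 255.]
```

```bash
python3 - <<'E'
from plant import ctrl
print(ctrl.close_job())
E
```

```text
the job is handed in; nothing more can be done
None
```

Handed in at about 50 s: the four loose cartons are stacked on the strapped one, and the bin (re-centred after a knock) is on the sheet centre to within about 2 mm. The bin measured four bushings, two of them a touching pair counted by area; the tray is level on the middle of its mat with the nuts read singly and the housings and mounts as one merged blob each. I viewed 15 pictures, one over the limit of 14.

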